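# Stack converter modules by colour and size on sloping racks

## Task

Stack the five converter modules on the two sloping racks for the next test run: all three blue ones on the rack with the blue backstop, both orange ones on the rack with the orange backstop, the largest at the bottom and each smaller one on top of it. Lay every module flat and square in the middle of the shelf's width, long sides running up the slope, its lower end close against the backstop. Leave the screwdriver, the solder reel and the loupe where they are.

Things in the scene. Friction and masses are not known exactly. Their poses are not given: they have to be found in the camera images.
- blue_large: loose flat rectangular blue converter module with a white label plate on top, large size: 88 mm long (its x) x 58 mm wide (its y) x 18 mm high, about 200 g; origin at the centre of its underside, z up; it lies flat on the bench at the start. Its two ends are alike for this job.
- blue_medium: loose flat rectangular blue converter module with a white label plate on top, medium size: 72 mm long (its x) x 48 mm wide (its y) x 18 mm high, about 140 g; origin at the centre of its underside, z up; it lies flat on the bench at the start. Its two ends are alike for this job.
- blue_small: loose flat rectangular blue converter module with a white label plate on top, small size: 56 mm long (its x) x 38 mm wide (its y) x 18 mm high, about 90 g; origin at the centre of its underside, z up; it lies flat on the bench at the start. Its two ends are alike for this job.
- orange_large: loose flat rectangular orange converter module with a white label plate on top, large size: 88 mm long (its x) x 58 mm wide (its y) x 18 mm high, about 200 g; origin at the centre of its underside, z up; it lies flat on the bench at the start. Its two ends are alike for this job.
- orange_small: loose flat rectangular orange converter module with a white label plate on top, small size: 64 mm long (its x) x 44 mm wide (its y) x 18 mm high, about 110 g; origin at the centre of its underside, z up; it lies flat on the bench at the start. Its two ends are alike for this job.
- blue_shelf: sloping aluminium shelf of the fixed rack with the blue backstop, 110 x 86 mm, no side walls. Origin on its surface, middle of its lower edge, at the backstop's face, 20 mm above the bench; x up the slope (climbs at 0.26 rad, roughly away from the robot), y along the backstop, z square to the surface. Backstop: blue wall 70 wide, x -6 to 0 mm, 46 high along z. Upper end 49 mm above the bench.
- orange_shelf: sloping aluminium shelf of the fixed rack with the orange backstop, 110 x 86 mm, no side walls. Origin on its surface, middle of its lower edge, at the backstop's face, 20 mm above the bench; x up the slope (climbs at 0.26 rad, roughly away from the robot), y along the backstop, z square to the surface. Backstop: orange wall 70 wide, x -6 to 0 mm, 46 high along z. Upper end 49 mm above the bench.
- screwdriver: bystander: yellow and black screwdriver lying on the bench, 136 mm long along its y, 17 mm thick; leave it where it lies; origin under its middle
- reel: bystander: blue reel of solder wire standing on its flange, 61 mm across, 38 mm high; leave it; origin at the centre of its underside
- eyeglass: bystander: round black loupe, 37 mm across, 30 mm high, standing between the racks; leave it; origin at the centre of its underside

How it is judged:
By the outcome, as a careful person would: the job done as asked, in the order asked, and still so for the second after the job is handed in, with the robot touching nothing.
It also fails if it takes over 115 s, if anything falls off the work surface, if the arm or the gripper's body presses on something with over 40 N, if the wrist force passes 120 N, or if a joint passes its speed limit or range.

## Robot

A 6-joint arm with a two-finger parallel gripper is mounted at the origin on a cart in front of the work surface, level with it; the furniture and walls round the work are solid. World frame = base frame: x ahead of the robot, y to its left, z up, the work surface at z = 0. Lengths are in m, angles in rad, forces in N, time in s.
With the tool pointing down it reaches from about 0.25 to 0.775 m from the base axis. Payload 4 kg.
Tool frame: the origin (TCP) lies between the finger pads; the fingertips stand 8 mm ahead of it and the grasp point (between the pads) lies 11 mm behind it (robot.tip_extent is the distance from the TCP to the fingertips, in m); z points along the fingers, x is the direction in which the jaws open and shut, and the axes are right-handed (so a half turn about z gives the same grasp; the last joint's range is limited). The gripper opens to 94 mm and grips with 3 to 60 N. Pads are 16 mm wide; open, the fingers measure 119 mm over their backs; the gripper's body (75 mm by 177 mm) begins 78 mm behind the grasp point.
Start: joints at [-1.327, 0.087, 1.371, -0, 1.684, -0.103], TCP at [0.187, -0.517, 0.214] pointing down, gripper open.
Joint ranges: [-3.1, 3.1], [-0.76, 2.03], [0.27, 2.55], [-1.08, 4.22], [0.17, 2.65], [-2.57, 2.57]. Speed limits (rad/s): [2.79, 2.79, 3.14, 3.14, 3.14, 3.14].

## Interface

Orientations are given as a unit quaternion [x, y, z, w].
In Python, from workcell import robot gives the robot as it stands.
- The arm moves only by the tool apply_moves, never from a script. Its argument "increments" is one flat list of numbers, 5 for each row, row after row: the shift along the tool's x, y, z in cm, then the turn about the tool's z in degrees, then the opening, from 0 (shut) to 1 (fully open). In form: [tx, ty, tz, twist, hand, tx, ty, tz, twist, hand, ...]. A call has 1 to 8 rows; each row shifts and turns the pose as measured when the row begins, along the tool's axes as they then stand; what a row does not reach is not made up. A row lasts 1/12 s, in which the tool goes at most 41.7 mm and 7.16 degrees, less where a joint would pass 70% of its speed; a pose out of reach is approached as far as the arm can. A call is refused whole if a number of a shift passes 4.17 or a number of a turn 7.16, either way. A call with a gripper value outside its range is refused whole. The fingers move at their own pace and stop on an object; "grip_force" is the grip in N (left out, the last holds). Time passes only in rows, so rows that do not move let the fingers close. It gives the time, the measured TCP pose, the force and the opening at its end, in the units of the state.
- robot.observe(): the state, without advancing time (a new reading comes with each control period).
- robot.grab_frame(name): name is "scene" or "side" or "wrist"; returns a dict with "pixels" (400x640x3 uint8, red, green, blue), "mtx" (3x3 intrinsics, pixels), "dist" ([k1, k2, p1, p2, k3] as OpenCV has them; the pictures are not rectified), "pose" (4x4, takes a point from camera to world coordinates); the wrist camera has in their place "T_tool_cam" (4x4, takes a point from camera to tool coordinates, whose origin is the TCP and whose axes are the tool frame's). Camera axes: x right, y down, z forward; pixel columns grow to the right and rows downward; lengths in m; the calibration is good to about 2 mm. A picture is of the moment at which its call begins: read the wrist's pose just before it. There is no depth.
- robot.job_done(): hands the job in, once; it reports no verdict.
Trained networks look in the newest picture that a camera, given by its name, has taken for a name from the list of things; names that differ only in an ending like _2 or _b are one class to them, and where a whole thing is asked for, a point or a joint stands for the part that bears it (a point fixed in the world has none). Each returns a list of dicts, best first, with "score" (0 to 1); they miss things now and then, are a little off and sometimes report something else, mostly with a low value. They report only what shows in the picture. A call takes as long as a camera call.
- robot.trace(target, camera): "region" (400x640 bool, what is visible of it) and "bbox" ([left, top, right, bottom] in pixels, round what is visible of it).
- robot.mark_of(target, camera): "uv" ([column, row] in pixels: a listed point, or the origin of a listed thing).
The state is a dict: "time": time; "joint_positions": joint angles; "joint_velocities": joint speeds; "effort": joint torques, N m; "tcp_pos": TCP position; "ee_rot": TCP orientation; "ft_force": force on the tool from outside, world axes, zero at the start; "ft_torque": the same for the moment, N m; "grip_width": opening from 0.0 (shut) to 1.0 (fully open).
Only numpy, scipy, OpenCV 4.12 (cv2) and the standard library are available. Lean on these libraries where they do the work, as an engineer would, in place of code of your own. Each camera call takes 0.05 s, during which the arm holds its last target. There are 200 camera calls.

## Working session

There is one attempt and no reset: what is moved stays moved. The work goes in short steps, Python scripts to look and compute and a tool call to move; the robot and the scene stay as the last step left them, time stands still between calls to the robot, and variables do not carry over. Pictures are saved under pics/ and viewed, on a budget of 14 in all, crops included, one or two more only if the job needs it, and the job is handed in when it is done.

Besides the shell and the picture viewer there is one more tool, called after "Emit:" as name(argument=value, ...) on one line, values as JSON. apply_moves: Moves the arm, as the interface text tells. Its arguments: {"type":"object","properties":{"increments":{"type":"array"},"grip_force":{"type":"number"}},"required":["increments"]}

```bash
mkdir -p pics; ls; cat > h.py <<'E'
import numpy as np, cv2
from scipy.spatial.transform import Rotation as R
from workcell import robot
def cam(name):
    s=robot.observe(); f=robot.grab_frame(name)
    if name=='wrist':
        T=np.eye(4); T[:3,:3]=R.from_quat(s['ee_rot']).as_matrix(); T[:3,3]=s['tcp_pos']
        f['pose']=T@np.array(f['T_tool_cam'])
    f['pose']=np.array(f['pose']); f['mtx']=np.array(f['mtx']); f['dist']=np.array(f['dist'],float)
    return f
def ray(f,uv):
    p=cv2.undistortPoints(np.array(uv,float).reshape(-1,1,2),f['mtx'],f['dist']).reshape(-1,2)
    d=np.c_[p,np.ones(len(p))]@f['pose'][:3,:3].T
    return f['pose'][:3,3],d
def plane(f,uv,z):
    o,d=ray(f,uv); return o+d*((z-o[2])/d[:,2])[:,None]
def proj(f,P):
    Ti=np.linalg.inv(f['pose'])
    return cv2.projectPoints(np.array(P,float).reshape(-1,3),cv2.Rodrigues(Ti[:3,:3])[0],Ti[:3,3],f['mtx'],f['dist'])[0].reshape(-1,2)
def save(f,n): cv2.imwrite('pics/'+n+'.png',f['pixels'][:,:,::-1])
E
python3 - <<'E'
from h import *
print(robot.observe())
for c in ['scene','side','wrist']:
    f=cam(c); save(f,c+'0'); print(c,f['pose'][:3,3].round(3),f['pose'][:3,2].round(2))
    if c=='wrist': continue
    for n in ['blue_large','blue_medium','blue_small','orange_large','orange_small','blue_shelf','orange_shelf','screwdriver','reel','eyeglass']:
        m=robot.mark_of(n,c); t=robot.trace(n,c)
        print(n,[(np.round(a['uv']).tolist(),round(a['score'],2),plane(f,a['uv'],.02 if 'shelf' in n else 0)[0,:2].round(3).tolist()) for a in m[:3]],[(a['bbox'],round(a['score'],2)) for a in t[:2]])
E
```

```text
pics
{'time': 0.0, 'joint_positions': array([-1.32711805e+00,  8.78910525e-02,  1.37221657e+00, -1.13242082e-05,
        1.68359956e+00, -1.03094963e-01]), 'joint_velocities': array([0.00070369, 0.00046844, 0.00058554, 0.00031997, 0.0006624 ,
       0.00055699]), 'effort': array([ 8.32769583e-04, -3.40177953e+01, -3.02423644e+01,  7.16791023e-02,
        3.30221909e-02, -1.72293089e-04]), 'tcp_pos': array([ 0.18679302, -0.5167508 ,  0.21235823]), 'ee_rot': array([ 8.18493192e-01, -5.74515254e-01, -8.01948907e-04, -6.88997675e-04]), 'ft_force': array([ 0.08590663,  0.24594358, -0.83172159]), 'ft_torque': array([-0.01162033,  0.03505214,  0.00356424]), 'grip_width': 1.0015903965645396}
scene [-0.024  0.633  1.055] [ 0.41 -0.51 -0.75]
blue_large [([224.0, 276.0], 0.94, [0.599, 0.329])] [([207.4, 262.6, 239.0, 292.5], 0.66)]
blue_medium [([394.0, 169.0], 0.6, [0.446, -0.343])] [([381.5, 161.6, 407.3, 178.6], 0.55)]
blue_small [([246.0, 314.0], 0.88, [0.463, 0.373])] [([233.9, 303.6, 257.7, 327.8], 0.63), ([377.8, 129.5, 402.2, 149.4], 0.36)]
orange_large [([388.0, 139.0], 0.79, [0.553, -
[... 1138 characters left out ...]
.7, 159.9, 320.5, 170.0], 0.64)]
orange_small [([335.0, 223.0], 0.55, [0.442, 0.001])] [([324.7, 175.5, 342.4, 181.6], 0.69), ([326.6, 214.0, 341.9, 226.1], 0.49)]
blue_shelf [([321.0, 239.0], 0.69, [0.488, 0.139])] [([285.8, 224.7, 328.4, 248.1], 0.85)]
orange_shelf [([317.0, 197.0], 0.8, [0.511, -0.157])] [([286.5, 186.5, 318.5, 201.7], 0.62)]
screwdriver [([345.0, 201.0], 0.5, [0.403, -0.162])] [([340.7, 189.9, 347.6, 204.3], 0.56)]
reel [([344.0, 252.0], 0.6, [0.414, 0.183])] [([334.8, 240.5, 352.7, 257.6], 0.79)]
eyeglass [([296.0, 224.0], 0.53, [0.584, 0.01]), ([343.0, 251.0], 0.52, [0.416, 0.177])] [([298.9, 160.1, 322.1, 170.5], 0.46)]
wrist [ 0.265 -0.489  0.385] [-0.27 -0.1  -0.96]
```

```bash
python3 - <<'E'
import cv2
a=cv2.imread('pics/scene0.png')[115:345,190:425]; b=cv2.imread('pics/wrist0.png')
cv2.imwrite('pics/a.png',cv2.resize(a,None,fx=2.55,fy=2.55,interpolation=cv2.INTER_CUBIC))
E
```

```text
(no output)
```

View pics/a.png

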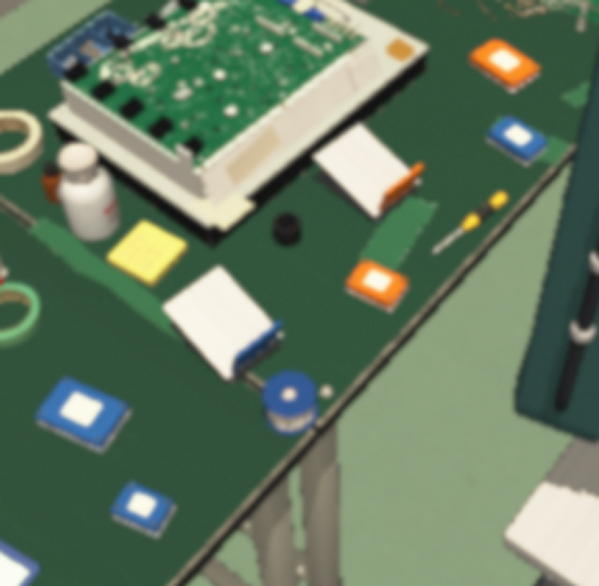

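View pics/wrist0.png

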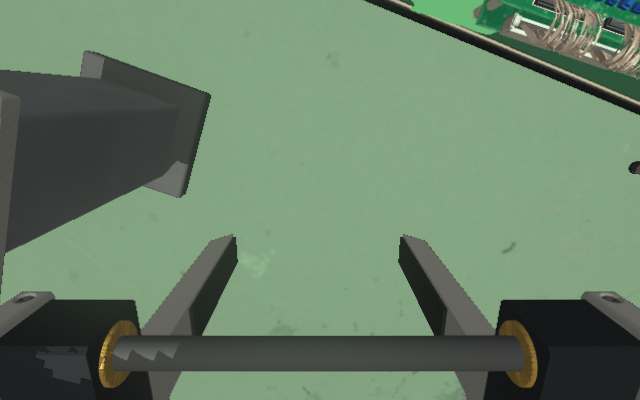

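```bash
cat >> h.py <<'E'
def state():
    s=robot.observe(); M=R.from_quat(s['ee_rot']).as_matrix()
    return np.array(s['tcp_pos']),np.degrees(np.arctan2(M[1,0],M[0,0])),s
def plan(p,phi,q,psi,hand,n=None,lag=0):
    """rows from pose (p,phi) to (q,psi), straight; tool down"""
    p,q=np.array(p,float),np.array(q,float)
    dphi=(psi-phi+90)%180-90 
    n=n or int(max(np.ceil(np.linalg.norm(q-p)/.038),np.ceil(abs(dphi)/6.5),1))
    out=[]
    for i in range(n):
        f=np.radians(phi+dphi*i/n); d=(q-p)/n*100
        x=np.array([np.cos(f),np.sin(f),0]); y=np.array([np.sin(f),-np.cos(f),0])
        out.append([round(float(d@x),2),round(float(d@y),2),round(float(-d[2]),2),round(float(-dphi/n),1),hand])
    for i in range(0,n,8): print([v for r in out[i:i+8] for v in r])
    return q,phi+dphi
def go(*pts,hand=1):
    p,phi,s=state(); print('at',p.round(4),round(phi,1),'t',round(s['time'],2),'w',round(s['grip_width'],3),'F',np.round(s['ft_force'],1))
    for q,psi in pts: p,phi=plan(p,phi,q,phi if psi is None else psi,hand)
E
python3 -c "
from h import *
f=cam('wrist');print(f['mtx'],f['dist'],f['T_tool_cam'])
go(([.46,-.36,.26],-90))"
```

```text
[[337.66431211   0.         317.59168835]
 [  0.         337.66431211 199.36563616]
 [  0.           0.           1.        ]] [-0.00680749  0.          0.          0.          0.        ] [[ 9.99999834e-01  3.02888488e-04 -4.89707139e-04  2.48708132e-04]
 [-1.51177149e-04  9.58740966e-01  2.84281087e-01 -8.29966835e-02]
 [ 5.55607764e-04 -2.84280966e-01  9.58740853e-01 -1.71828953e-01]
 [ 0.00000000e+00  0.00000000e+00  0.00000000e+00  1.00000000e+00]]
at [ 0.1869 -0.5172  0.2135] -70.1 t 2.2 w 0.999 F [-1.   0.1  0.1]
[-0.61, -3.45, -0.52, 2.2, 1, -0.74, -3.42, -0.52, 2.2, 1, -0.88, -3.39, -0.52, 2.2, 1, -1.01, -3.35, -0.52, 2.2, 1, -1.13, -3.31, -0.52, 2.2, 1, -1.26, -3.27, -0.52, 2.2, 1, -1.39, -3.22, -0.52, 2.2, 1, -1.51, -3.16, -0.52, 2.2, 1]
[-1.63, -3.1, -0.52, 2.2, 1]
```

Emit:
apply_moves(increments=[-0.6,-3.45,-0.5,2.2,1,-0.75,-3.4,-0.5,2.2,1,-0.9,-3.4,-0.5,2.2,1,-1,-3.35,-0.5,2.2,1,-1.15,-3.3,-0.5,2.2,1,-1.25,-3.25,-0.5,2.2,1,-1.4,-3.2,-0.5,2.2,1,-1.5,-3.15,-0.5,2.2,1])

```text
time: 2.87
tcp_pos: [0.4332, -0.3783, 0.2525]
ee_rot: [0.71, -0.704, -0.002, 0.001]
ft_force: [0.4, 0.7, -0.1]
grip_width: 0.996
```

Emit:
apply_moves(increments=[-1.6,-3.1,-0.5,2,1,0,0,0,0,1])

```text
time: 3.03
tcp_pos: [0.4704, -0.3574, 0.2585]
ee_rot: [-0.699, 0.715, 0.0, 0.001]
ft_force: [-0.1, -0.2, 0.7]
grip_width: 0.998
```

```bash
cat >> h.py <<'E'
SZ=dict(blue_large=(.088,.058),blue_medium=(.072,.048),blue_small=(.056,.038),orange_large=(.088,.058),orange_small=(.064,.044))
def rect(f,target,c='wrist',z=.0,verbose=1):
    """min-area rect of the traced region, its outline taken at height z (top of the module)"""
    for a in robot.trace(target,c)[:2]:
        k=max(cv2.findContours(a['region'].astype(np.uint8),0,1)[0],key=len).reshape(-1,2)
        P=plane(f,k,z)[:,:2]
        (cx,cy),(w,h),an=cv2.minAreaRect((P*1000).astype(np.float32))
        if w<h: w,h,an=h,w,an+90
        print(target,round(a['score'],2),'c',round(cx/1000,4),round(cy/1000,4),'size',round(w,1),round(h,1),'long axis deg',round((an+90)%180-90,1),[int(v) for v in a['bbox']])
E
python3 - <<'E'
from h import *
f=cam('wrist'); save(f,'w1'); go()
for n in ['orange_large','blue_medium','orange_small']: rect(f,n,z=.018)
rect(f,'orange_shelf',z=.03)
print([(a['uv'],a['score'],plane(f,a['uv'],.02)) for a in robot.mark_of('orange_shelf','wrist')])
E
```

```text
at [ 0.4682 -0.3588  0.2582] -91.3 t 3.08 w 1.0 F [-0.3  0.  -0.9]
orange_large 0.81 c 0.5468 -0.4513 size 86.8 60.2 long axis deg -9.7 [364, 61, 427, 142]
blue_medium 0.64 c 0.4478 -0.3333 size 72.8 47.3 long axis deg -6.5 [282, 158, 323, 219]
orange_small 0.82 c 0.4472 -0.0192 size 63.3 55.7 long axis deg 7.5 [26, 165, 78, 217]
orange_small 0.29 c 0.5864 -0.0142 size 50.2 38.4 long axis deg 83.0 [0, 58, 40, 92]
[([132.8, 141.6], 0.7, array([[ 0.50946132, -0.13433788,  0.02      ]]))]
```

View pics/w1.png

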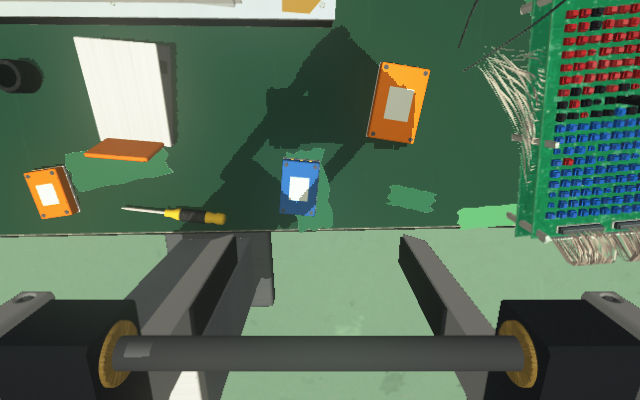

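```bash
python3 -c "
from h import *
go(([.547,-.451,.09],-99.7))"
```

```text
at [ 0.4642 -0.3617  0.2576] -91.7 t 3.33 w 1.001 F [-0.5  0.4 -0.3]
[1.45, -1.42, 2.79, 1.3, 1, 1.41, -1.46, 2.79, 1.3, 1, 1.38, -1.49, 2.79, 1.3, 1, 1.34, -1.52, 2.79, 1.3, 1, 1.31, -1.55, 2.79, 1.3, 1, 1.27, -1.58, 2.79, 1.3, 1]
```

Emit:
apply_moves(increments=[1.45,-1.4,2.8,1.3,1,1.4,-1.45,2.8,1.3,1,1.4,-1.5,2.8,1.3,1,1.35,-1.5,2.8,1.3,1,1.3,-1.55,2.8,1.3,1,1.25,-1.6,2.8,1.3,1,0,0,0,0,1])

```text
time: 3.92
tcp_pos: [0.5407, -0.4648, 0.0891]
ee_rot: [-0.638, 0.77, -0.004, -0.002]
ft_force: [-1.4, 1.4, -2.0]
grip_width: 1.0
```

```bash
python3 - <<'E'
from h import *
f=cam('wrist'); go(); print(f['pose'][:3,3])
rect(f,'orange_large',z=.018)
f=cam('wrist'); go(); print(f['pose'][:3,3])
rect(f,'orange_large',z=.018)
go(([.547,-.451,.013],-99.7))
E
```

```text
at [ 0.5404 -0.4645  0.0924] -100.7 t 3.97 w 1.004 F [-0.1  0.4  0.5]
[ 0.62196719 -0.47938589  0.26127092]
orange_large 0.85 c 0.5478 -0.454 size 89.0 56.2 long axis deg -9.9 [259, 147, 336, 262]
at [ 0.5427 -0.4649  0.0998] -100.6 t 4.07 w 1.002 F [0.6 0.  0.7]
[ 0.62184946 -0.47825727  0.26917104]
orange_large 0.69 c 0.548 -0.454 size 89.9 57.5 long axis deg -10.0 [263, 148, 339, 262]
at [ 0.5436 -0.465   0.102 ] -100.6 t 4.12 w 1.001 F [-0.2  0.2  0.6]
[-0.48, -0.03, 2.97, -0.3, 1, -0.48, -0.03, 2.97, -0.3, 1, -0.48, -0.03, 2.97, -0.3, 1]
```

Emit:
apply_moves(increments=[-0.4,-0.1,1.5,-0.3,1,-0.4,-0.1,2,-0.3,1,-0.4,0,2,0,1,0,0,1.5,0,1,0,0,1,0,1,0,0,0.5,0,1,0,0,0,0,1,0,0,0,0,1])

```text
time: 4.78
tcp_pos: [0.5558, -0.4618, 0.0474]
ee_rot: [-0.643, 0.765, -0.035, 0.002]
ft_force: [-0.6, 0.2, 0.7]
grip_width: 1.002
```

```bash
python3 - <<'E'
from h import *
f=cam('wrist'); go(([.548,-.454,.013],-100))
rect(f,'orange_large',z=.018)
E
```

```text
at [ 0.556  -0.462   0.0479] -100.0 t 4.83 w 0.998 F [ 0.8  0.4 -0.1]
[-0.65, 0.93, 3.49, 0.0, 1]
orange_large 0.71 c 0.5478 -0.4539 size 90.4 56.2 long axis deg -10.0 [260, 182, 349, 311]
```

```bash
python3 - <<'E'
from h import *
p,phi,s=state(); print(s['joint_positions'].round(3), s['effort'].round(1),R.from_quat(s['ee_rot']).as_matrix().round(3))
f=cam('scene'); cv2.imwrite('pics/s1.png',cv2.resize(f['pixels'][80:260,300:500,::-1],None,fx=3,fy=3,interpolation=cv2.INTER_CUBIC))
E
```

```text
[-0.77   0.492  1.197 -0.003  1.381  0.974] [  0.  -49.1 -28.8   0.   -0.3   0. ] [[-0.173 -0.984  0.049]
 [-0.984  0.171 -0.052]
 [ 0.043 -0.057 -0.997]]
```

View pics/s1.png

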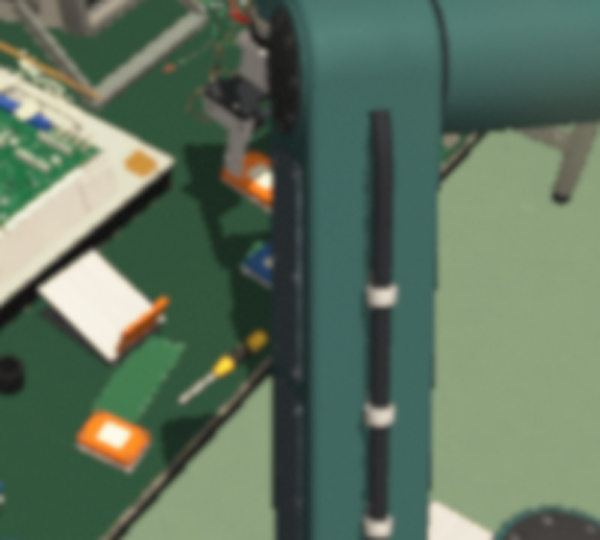

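Emit:
apply_moves(increments=[-0.65,0.9,0,0,1,0,0,0,0,1,0,0,0,0,1])

```text
time: 5.18
tcp_pos: [0.5489, -0.455, 0.0483]
ee_rot: [-0.643, 0.765, -0.037, 0.002]
ft_force: [-0.2, -0.7, -0.1]
grip_width: 0.998
```

Emit:
apply_moves(increments=[0,0,1,0,1])

```text
time: 5.27
tcp_pos: [0.5509, -0.4571, 0.0414]
ee_rot: [-0.643, 0.765, -0.04, 0.002]
ft_force: [-0.1, -0.6, 1.3]
grip_width: 0.999
```

Emit:
apply_moves(increments=[0,0,0,0,1])

```text
time: 5.35
tcp_pos: [0.5501, -0.4565, 0.0387]
ee_rot: [-0.643, 0.765, -0.038, 0.002]
ft_force: [-0.9, -0.4, -0.8]
grip_width: 1.0
```

Emit:
apply_moves(increments=[0,0,0,0,1])

```text
time: 5.43
tcp_pos: [0.5504, -0.4568, 0.0385]
ee_rot: [-0.643, 0.765, -0.038, 0.002]
ft_force: [-0.2, 0.5, 0.2]
grip_width: 1.001
```

```bash
python3 - <<'E'
from h import *
go(([.548,-.454,.013],-100))
p,phi,s=state(); print(s['joint_positions'].round(3), s['effort'].round(1),R.from_quat(s['ee_rot']).as_matrix().round(3)[:,2])
E
```

```text
at [ 0.5504 -0.4568  0.0385] -100.0 t 5.43 w 1.001 F [-0.2  0.5  0.2]
[-0.23, 0.29, 2.55, -0.0, 1]
[-0.77   0.478  1.236 -0.003  1.351  0.975] [  0.  -47.5 -27.9   0.   -0.3   0. ] [ 0.053 -0.056 -0.997]
```

Emit:
apply_moves(increments=[0,0,-2,0,1,0,0,-2,0,1,0,0,-2,0,1])

```text
time: 5.68
tcp_pos: [0.5441, -0.4507, 0.0897]
ee_rot: [-0.643, 0.766, -0.03, 0.001]
ft_force: [-0.5, 0.4, 0.2]
grip_width: 1.004
```

Emit:
apply_moves(increments=[0,0,0,0,1,0,0,0,0,1])

```text
time: 5.85
tcp_pos: [0.5462, -0.4528, 0.0946]
ee_rot: [-0.643, 0.765, -0.034, 0.002]
ft_force: [-0.6, -0.3, -0.1]
grip_width: 0.998
```

Emit:
apply_moves(increments=[0,0,0.5,0,1,0,0,0.5,0,1,0,0,0.5,0,1,0,0,0.5,0,1,0,0,0.5,0,1,0,0,0.5,0,1])

```text
time: 6.35
tcp_pos: [0.5462, -0.4531, 0.0559]
ee_rot: [-0.643, 0.766, -0.03, 0.001]
ft_force: [-0.2, -0.0, -0.8]
grip_width: 0.997
```

Emit:
apply_moves(increments=[0,0,0,0,1,0,0,0,0,1])

```text
time: 6.52
tcp_pos: [0.5449, -0.4519, 0.0519]
ee_rot: [-0.643, 0.766, -0.028, 0.001]
ft_force: [-0.4, -0.7, -0.6]
grip_width: 0.999
```

Emit:
apply_moves(increments=[0,0,0.5,0,1,0,0,0.5,0,1,0,0,0.5,0,1,0,0,0.5,0,1,0,0,0.4,0,1,0,0,0,0,1,0,0,0,0,1])

```text
time: 7.1
tcp_pos: [0.5461, -0.4531, 0.0256]
ee_rot: [-0.643, 0.766, -0.028, 0.001]
ft_force: [-0.4, -0.4, 0.7]
grip_width: 0.999
```

```bash
python3 - <<'E'
from h import *
go(([.548,-.454,.013],-100))
p,phi,s=state(); print(R.from_quat(s['ee_rot']).as_matrix().round(3)[:,2])
E
```

```text
at [ 0.5461 -0.4531  0.0256] -100.0 t 7.1 w 0.999 F [-0.4 -0.4  0.7]
[0.06, -0.2, 1.26, -0.0, 1]
[ 0.038 -0.041 -0.998]
```

Emit:
apply_moves(increments=[0,-0.1,0.4,0,1,0,0,0.4,0,1,0,0,0.3,0,1,0,0,0,0,1])

```text
time: 7.43
tcp_pos: [0.548, -0.4541, 0.0144]
ee_rot: [-0.643, 0.766, -0.029, 0.001]
ft_force: [0.1, 0.1, 0.2]
grip_width: 0.999
```

Emit:
apply_moves(increments=[0,0,0,0,0.55,0,0,0,0,0.5,0,0,0,0,0.4,0,0,0,0,0.4,0,0,0,0,0.4,0,0,0,0,0.4], grip_force=15)

```text
time: 7.93
tcp_pos: [0.5482, -0.4543, 0.0148]
ee_rot: [-0.643, 0.766, -0.029, 0.001]
ft_force: [0.0, 3.3, -0.7]
grip_width: 0.611
```

Emit:
apply_moves(increments=[0,0,-1,0,0.4,0,0,-2,0,0.4,0,0,-2,0,0.4,0,0,-2,0,0.4,0,0,-2,0,0.4,0,0,-2,0,0.4])

```text
time: 8.43
tcp_pos: [0.539, -0.4448, 0.1188]
ee_rot: [-0.643, 0.766, -0.017, 0.0]
ft_force: [0.7, -1.1, -1.6]
grip_width: 0.602
```

```bash
python3 - <<'E'
from h import *
go(([.47,-.16,.22],-90),hand=.4)
p,phi,s=state(); print(R.from_quat(s['ee_rot']).as_matrix().round(3)[:,2])
E
```

```text
at [ 0.539  -0.4448  0.1188] -100.0 t 8.43 w 0.602 F [ 0.7 -1.1 -1.6]
[-2.98, 1.3, -1.12, -1.1, 0.4, -3.01, 1.25, -1.12, -1.1, 0.4, -3.03, 1.19, -1.12, -1.1, 0.4, -3.05, 1.13, -1.12, -1.1, 0.4, -3.08, 1.07, -1.12, -1.1, 0.4, -3.1, 1.01, -1.12, -1.1, 0.4, -3.12, 0.95, -1.12, -1.1, 0.4, -3.13, 0.89, -1.12, -1.1, 0.4]
[-3.15, 0.83, -1.12, -1.1, 0.4]
[ 0.023 -0.026 -0.999]
```

Up-motion reduced the tilt; continue.

Emit:
apply_moves(increments=[-2,1,-1.1,-1.1,0.4,-3,1.3,-1.1,-1.1,0.4,-3,1.2,-1.1,-1.1,0.4,-3,1.1,-1.1,-1.1,0.4,-3.1,1.1,-1.1,-1.1,0.4,-3.1,1,-1.1,-1.1,0.4,-3.1,1,-1.1,-1.1,0.4,-3.1,0.9,-1.1,-1.1,0.4])

```text
time: 9.1
tcp_pos: [0.4714, -0.1975, 0.2055]
ee_rot: [-0.699, 0.715, -0.021, -0.002]
ft_force: [1.1, 0.4, -2.1]
grip_width: 0.598
```

Emit:
apply_moves(increments=[-2,0.5,-0.5,0,0.4,-1,0,0,0,0.4,0,0,0,0,0.4,0,0,0,0,0.4])

```text
time: 9.43
tcp_pos: [0.4657, -0.1604, 0.2148]
ee_rot: [-0.701, 0.713, -0.024, 0.0]
ft_force: [-0.1, -0.1, -2.8]
grip_width: 0.599
```

```bash
python3 - <<'E'
from h import *
go(); f=cam('wrist'); save(f,'w2')
p,phi,s=state(); print(R.from_quat(s['ee_rot']).as_matrix().round(3)[:,2]); np.save('w2.npy',f['pose'])
rect(f,'orange_shelf',z=.035)
print([(a['uv'],a['score'],plane(f,a['uv'],.02)) for a in robot.mark_of('orange_shelf','wrist')])
E
```

```text
at [ 0.4657 -0.1604  0.2148] -90.9 t 9.43 w 0.599 F [-0.1 -0.1 -2.8]
[ 0.033 -0.033 -0.999]
orange_shelf 0.76 c 0.556 -0.1412 size 130.9 89.0 long axis deg -6.1 [249, 25, 340, 168]
[([289.0, 142.2], 0.6, array([[ 0.51129027, -0.13677858,  0.02      ]]))]
```

View pics/w2.png

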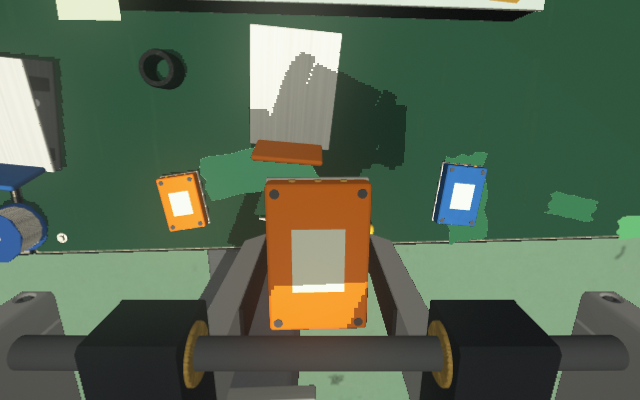

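```bash
cat >> h.py <<'E'
from scipy.optimize import least_squares
A=.26
def shelf2w(S,P):
    P=np.atleast_2d(P); x,y,ps=S; c,s=np.cos(ps),np.sin(ps)
    h=P[:,0]*np.cos(A)-P[:,2]*np.sin(A); z=.02+P[:,0]*np.sin(A)+P[:,2]*np.cos(A)
    return np.c_[x+h*c-P[:,1]*s,y+h*s+P[:,1]*c,z]
def fitshelf(f,local,uv,S0):
    r=least_squares(lambda S:(proj(f,shelf2w(S,local))-uv).ravel(),S0)
    print('shelf',r.x.round(4),'deg',np.degrees(r.x[2]).round(2),'res',r.fun.reshape(-1,2).round(1).tolist()); return r.x
E
python3 - <<'E'
from h import *
f=cam('wrist'); f['pose']=np.load('w2.npy')
L=np.array([[.11,.043,0],[.11,-.043,0],[0,-.043,0],[0,.043,0],[-.006,.035,.046],[-.006,-.035,.046],[0,.035,.046],[0,-.035,.046]])
uv=np.array([[250,25],[341,34],[333,149],[250,141],[250.5,159],[322,165],[256,142],[323,147]])
S=fitshelf(f,L[:4],uv[:4],[.51,-.137,0.]); print(proj(f,shelf2w(S,L)).round(0).tolist())
g=(f['pixels'].copy()).astype(np.uint8); g=cv2.resize(g[0:200,220:380],None,fx=4,fy=3.0)
cv2.imwrite('pics/w2c.png',cv2.resize(f['pixels'][10:180,230:360,::-1],None,fx=3.5,fy=3.5,interpolation=cv2.INTER_NEAREST))
E
```

```text
shelf [ 0.5098 -0.1391 -0.0914] deg -5.24 res [[-0.6, 1.5], [1.5, 0.7], [-2.3, -2.5], [1.2, -0.3]]
[[249.0, 26.0], [342.0, 35.0], [331.0, 146.0], [251.0, 141.0], [252.0, 163.0], [324.0, 168.0], [252.0, 158.0], [325.0, 163.0]]
```

View pics/w2c.png

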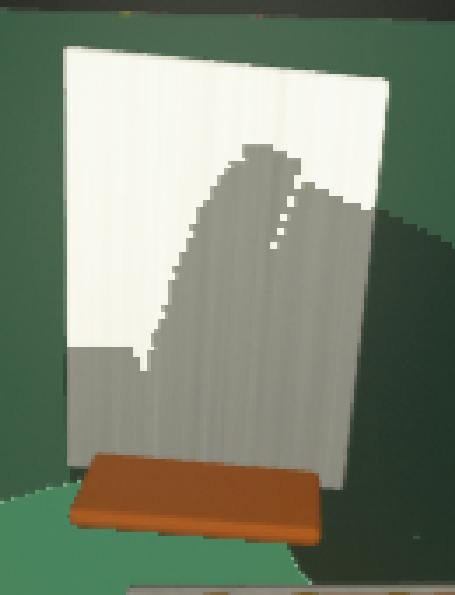

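```bash
python3 - <<'E'
from h import *
f=cam('wrist'); f['pose']=np.load('w2.npy')
L=np.array([[.11,.043,0],[.11,-.043,0],[0,-.043,0],[0,.043,0],[0,.035,0],[0,-.035,0],[0,.035,.046],[0,-.035,.046]])
uv=np.array([[248.9,23.4],[340.9,32.9],[328,149.4],[249.4,143.1],[257.1,140],[320.9,145.1],[250,158],[321,163.4]])
S=fitshelf(f,L,uv,[.51,-.137,0.])
np.save('So.npy',S)
print('centre target for large', shelf2w(S,[[.046,0,.009],[.046,0,0],[.11,0,0]]).round(4))
go()
E
```

```text
shelf [ 0.51   -0.1368 -0.1016] deg -5.82 res [[-0.8, 2.4], [0.3, 2.2], [0.6, -2.7], [-0.4, -3.0], [-0.6, 0.7], [0.4, 1.0], [-0.6, -1.0], [1.2, -0.5]]
centre target for large [[ 0.5519 -0.1411  0.0405]
 [ 0.5542 -0.1413  0.0318]
 [ 0.6158 -0.1476  0.0483]]
at [ 0.4656 -0.1613  0.2137] -91.1 t 9.68 w 0.601 F [-0.1 -0.6 -1.9]
```

```bash
python3 - <<'E'
from h import *
go(([.552,-.1412,.12],-95.8),hand=.4)
E
```

```text
at [ 0.4656 -0.1613  0.2137] -91.1 t 9.68 w 0.601 F [-0.1 -0.6 -1.9]
[-0.54, -2.15, 2.34, 1.2, 0.4, -0.59, -2.14, 2.34, 1.2, 0.4, -0.63, -2.13, 2.34, 1.2, 0.4, -0.68, -2.11, 2.34, 1.2, 0.4]
```

Emit:
apply_moves(increments=[-0.35,-1.4,1.5,0.8,0.4,-0.35,-1.4,1.5,0.8,0.4,-0.4,-1.4,1.5,0.8,0.4,-0.4,-1.4,1.5,0.8,0.4,-0.4,-1.4,1.5,0.8,0.4,-0.4,-1.4,1.5,0.8,0.4,0,0,0,0,0.4,0,0,0,0,0.4])

```text
time: 10.35
tcp_pos: [0.5575, -0.1543, 0.1183]
ee_rot: [-0.664, 0.747, -0.021, -0.002]
ft_force: [-0.3, 0.2, -2.0]
grip_width: 0.598
```

```bash
python3 - <<'E'
from h import *
go(([.552,-.1412,.072],-95.8),hand=.4)
p,phi,s=state(); print(R.from_quat(s['ee_rot']).as_matrix().round(3)[:,2])
E
```

```text
at [ 0.5575 -0.1543  0.1183] -96.8 t 10.35 w 0.598 F [-0.3  0.2 -2. ]
[-0.62, 0.35, 2.31, -0.5, 0.4, -0.62, 0.34, 2.31, -0.5, 0.4]
[ 0.025 -0.034 -0.999]
```

Emit:
apply_moves(increments=[-0.35,0.15,0.7,-0.2,0.4,-0.35,0.15,0.8,-0.2,0.4,-0.35,0.15,0.8,-0.2,0.4,-0.3,0.15,0.8,-0.2,0.4,-0.1,0,0.6,-0.1,0.4,0,0,0,0,0.4,0,0,0,0,0.4], grip_force=10)

```text
time: 10.93
tcp_pos: [0.5517, -0.1409, 0.0787]
ee_rot: [-0.67, 0.742, -0.021, -0.002]
ft_force: [0.6, -0.3, -2.0]
grip_width: 0.602
```

```bash
python3 - <<'E'
from h import *
go(([.552,-.1412,.065],-95.8),hand=.4)
p,phi,s=state(); print(R.from_quat(s['ee_rot']).as_matrix().round(3)[:,2])
E
```

```text
at [ 0.5517 -0.1409  0.0787] -95.9 t 10.93 w 0.602 F [ 0.6 -0.3 -2. ]
[0.02, -0.03, 1.37, -0.1, 0.4]
[ 0.026 -0.035 -0.999]
```

Emit:
apply_moves(increments=[0,0,0.5,0,0.4,-0.05,0,0.5,0,0.4,0,0,0.4,0,0.4,-0.05,0,0.3,0,0.4,0,0,0,0,0.4])

```text
time: 11.35
tcp_pos: [0.5532, -0.1409, 0.0615]
ee_rot: [-0.67, 0.742, -0.023, -0.001]
ft_force: [-1.0, -0.4, -2.1]
grip_width: 0.603
```

Emit:
apply_moves(increments=[0,0,0.3,0,0.4,0,0,0.3,0,0.4,0,0,0.2,0,0.4,0,0,0,0,0.4])

```text
time: 11.68
tcp_pos: [0.5534, -0.1415, 0.0533]
ee_rot: [-0.67, 0.742, -0.023, -0.002]
ft_force: [-0.5, 0.7, -1.1]
grip_width: 0.6
```

```bash
python3 - <<'E'
from h import *
go(([.552,-.1412,.046],-95.8),hand=.4)
p,phi,s=state(); print(R.from_quat(s['ee_rot']).as_matrix().round(3)[:,2])
E
```

```text
at [ 0.5534 -0.1415  0.0533] -95.9 t 11.68 w 0.6 F [-0.5  0.7 -1.1]
[-0.02, 0.14, 0.73, -0.1, 0.4]
[ 0.028 -0.036 -0.999]
```

Emit:
apply_moves(increments=[0,0.1,0.25,0,0.4,0,0,0.25,0,0.4,0,0,0.15,0,0.4,0,0,0,0,0.4])

```text
time: 12.02
tcp_pos: [0.554, -0.1419, 0.0489]
ee_rot: [-0.67, 0.742, -0.025, -0.0]
ft_force: [-1.6, 0.4, -1.2]
grip_width: 0.599
```

```bash
python3 - <<'E'
from h import *
go(([.552,-.1412,.046],-95.8),hand=.4)
f=cam('wrist'); save(f,'w3')
E
```

```text
at [ 0.554  -0.1419  0.0489] -95.9 t 12.02 w 0.599 F [-1.6  0.4 -1.2]
[-0.05, 0.2, 0.29, -0.1, 0.4]
```

View pics/w3.png

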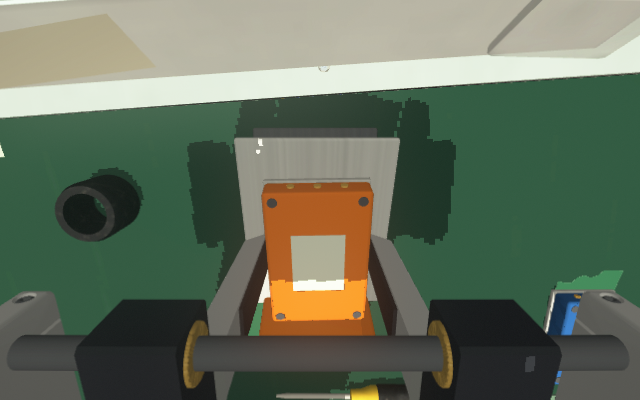

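Emit:
apply_moves(increments=[0,0.1,0.2,0,0.4,0,0.2,0.15,0,0.4,0,0.2,0.1,0,0.4,0,0,0,0,0.4])

```text
time: 12.4
tcp_pos: [0.5539, -0.142, 0.0475]
ee_rot: [-0.669, 0.742, -0.03, 0.004]
ft_force: [0.0, -0.2, -2.7]
grip_width: 0.602
```

Emit:
apply_moves(increments=[0,0.2,0.05,0,0.4,0,0.2,0.05,0,0.4,0,0,0,0,0.4])

```text
time: 12.65
tcp_pos: [0.5537, -0.1422, 0.0475]
ee_rot: [-0.669, 0.743, -0.034, 0.007]
ft_force: [1.8, -0.8, -1.3]
grip_width: 0.598
```

Emit:
apply_moves(increments=[0,0,0,0,0.8,0,0,0,0,0.8,0,0,0,0,0.8])

```text
time: 12.9
tcp_pos: [0.5506, -0.1422, 0.0456]
ee_rot: [-0.669, 0.743, -0.031, 0.004]
ft_force: [1.0, 0.6, -0.2]
grip_width: 0.775
```

Emit:
apply_moves(increments=[0,0,-1,0,0.8,0,0,-2,0,0.8,0,-0.5,-2,0,0.8,0,-0.5,-2,0,0.9,0,0,-2,0,1,0,0,-1,0,1,0,0,0,0,1])

```text
time: 13.48
tcp_pos: [0.551, -0.1386, 0.1485]
ee_rot: [-0.669, 0.743, -0.025, -0.0]
ft_force: [0.3, -0.5, 0.6]
grip_width: 0.996
```

```bash
python3 - <<'E'
from h import *
go(([.46,-.02,.2],-90))
p,phi,s=state(); print(R.from_quat(s['ee_rot']).as_matrix().round(3)[:,2])
f=cam('wrist'); save(f,'w4');np.save('w4.npy',f['pose'])
rect(f,'orange_large',z=.05); rect(f,'orange_small',z=.018)
print(shelf2w(np.load('So.npy'),[[.044,0,.018]]))
E
```

```text
at [ 0.551  -0.1386  0.1485] -96.0 t 13.48 w 0.996 F [ 0.3 -0.5  0.6]
[-2.17, 2.06, -1.03, -1.2, 1, -2.21, 2.01, -1.03, -1.2, 1, -2.25, 1.97, -1.03, -1.2, 1, -2.29, 1.92, -1.03, -1.2, 1, -2.33, 1.87, -1.03, -1.2, 1]
[ 0.034 -0.038 -0.999]
orange_large 0.69 c 0.5555 -0.1424 size 83.8 58.3 long axis deg -6.2 [281, 151, 353, 250]
orange_large 0.44 c 0.4692 -0.3079 size 67.5 50.0 long axis deg -6.3 [478, 236, 544, 308]
orange_small 0.58 c 0.4339 -0.0324 size 49.2 24.2 long axis deg -33.5 [203, 298, 234, 333]
[[ 0.54770295 -0.14062427  0.04870656]]
```

View pics/w4.png

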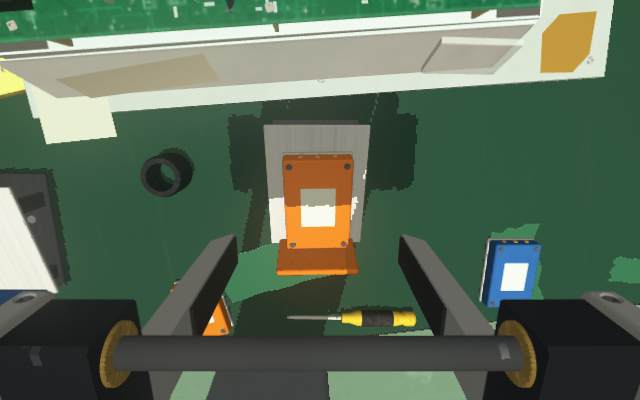

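```bash
cat >> h.py <<'E'
def pix2shelf(f,S,uv,zn):
    out=[]
    for u in np.atleast_2d(uv):
        r=least_squares(lambda q:(proj(f,shelf2w(S,[[q[0],q[1],zn]]))-u).ravel(),[.04,0.]); out.append((r.x*1000).round(1).tolist())
    return out
E
python3 - <<'E'
from h import *
im=cv2.imread('pics/w4.png')[:,:,::-1]; f=cam('scene'); 
f=robot.grab_frame('wrist'); f['pose']=np.load('w4.npy'); f['mtx']=np.array(f['mtx']);f['dist']=np.array(f['dist'],float)
S=np.load('So.npy')
for c in (297,318,340): print(c,[(r,im[r,c].tolist()) for r in range(242,278,2)])
print('row200',[(c,im[200,c].tolist()) for c in list(range(264,290,2))+list(range(346,372,2))])
print('s=0 z=0,18,46',proj(f,shelf2w(S,[[0,0,0],[0,0,.018],[0,0,.046],[-.006,0,.046]])).round(1).tolist())
print(pix2shelf(f,S,[[284,249],[353,249],[283,158],[353,157]],.018))
go(([.46,-.02,.2],-90))
E
```

```text
297 [(242, [248, 152, 47]), (244, [248, 151, 47]), (246, [248, 151, 46]), (248, [212, 112, 40]), (250, [153, 85, 36]), (252, [152, 84, 36]), (254, [153, 85, 35]), (256, [153, 85, 35]), (258, [153, 84, 34]), (260, [152, 84, 33]), (262, [152, 84, 34]), (264, [153, 84, 34]), (266, [152, 83, 32]), (268, [155, 84, 33]), (270, [220, 115, 37]), (272, [247, 153, 45]), (274, [241, 134, 39]), (276, [81, 131, 89])]
318 [(242, [248, 151, 46]), (244, [248, 151, 47]), (246, [248, 151, 46]), (248, [172, 94, 37]), (250, [153, 84, 36]), (252, [153, 85, 37]), (254, [154, 85, 35]), (256, [154, 85, 35]), (258, [153, 84, 33]), (260, [153, 83, 32]), (262, [152, 83, 32]), (264, [152, 83, 31]), (266, [153, 83, 31]), (268, [158, 86, 33]), (270, [233, 128, 40]), (272, [247, 159, 47]), (274, [173, 103, 47]), (276, [81, 131, 88])]
340 [(242, [248, 150, 43]), (244, [190, 110, 48]), (246, [247, 147, 43]), (248, [150, 82, 34]), (250, [149, 81, 33]), (252, [150, 82, 33]), (254, [151, 81, 32]), (256, [151, 82, 32]), (258, [152, 83, 32]), (260, [151, 82, 31]), (262, [151, 82, 30]), (264, [151, 82, 28]), (266, [152, 8
[... 373 characters left out ...]
141, 107]), (286, [164, 90, 40]), (288, [165, 91, 41]), (346, [164, 89, 36]), (348, [164, 88, 35]), (350, [154, 84, 34]), (352, [236, 234, 220]), (354, [241, 240, 227]), (356, [241, 239, 228]), (358, [147, 144, 132]), (360, [144, 140, 128]), (362, [143, 141, 128]), (364, [65, 71, 57]), (366, [49, 59, 43]), (368, [60, 88, 64]), (370, [60, 90, 65])]
s=0 z=0,18,46 [[315.4, 239.7], [315.9, 251.4], [316.9, 272.2], [316.9, 277.6]]
[[3.3, 28.9], [2.1, -33.8], [91.4, 25.9], [91.8, -28.6]]
at [ 0.5489 -0.1379  0.1436] -96.0 t 13.73 w 1.005 F [-0.8 -0.9 -1.2]
[-2.16, 2.01, -1.13, -1.2, 1, -2.2, 1.97, -1.13, -1.2, 1, -2.24, 1.92, -1.13, -1.2, 1, -2.28, 1.87, -1.13, -1.2, 1, -2.32, 1.83, -1.13, -1.2, 1]
```

Emit:
apply_moves(increments=[-1.5,1.5,-0.5,-1.5,1,-2.2,2,-0.5,-2,1,-2.2,1.9,0,-2,1,-2.3,1.8,0,-2,1,-2.3,1.6,0,-2,1,-1,0.5,0,-2,1,0,0,0,0,1,0,0,0,0,1])

```text
time: 14.4
tcp_pos: [0.4496, -0.016, 0.1352]
ee_rot: [0.743, -0.669, 0.013, 0.01]
ft_force: [-0.2, -0.2, 0.3]
grip_width: 0.999
```

```bash
python3 - <<'E'
from h import *
f=cam('wrist'); rect(f,'orange_small',z=.018)
go(([.447,-.0192,.06],-82.5))
p,phi,s=state(); print(R.from_quat(s['ee_rot']).as_matrix().round(3)[:,2])
E
```

```text
orange_small 0.94 c 0.4476 -0.0117 size 66.9 42.5 long axis deg 6.6 [284, 162, 331, 232]
at [ 0.4502 -0.0166  0.1354] -84.1 t 14.5 w 0.997 F [-0.2 -0.2  0.3]
[0.11, 0.17, 3.77, -0.8, 1, 0.11, 0.17, 3.77, -0.8, 1]
[ 0.006 -0.032 -0.999]
```

Emit:
apply_moves(increments=[-0.1,0.05,1,0,1,-0.1,0.05,1.3,0,1,-0.1,0.05,1.3,0,1,-0.1,0.05,1.3,-0.5,1,-0.1,0.05,1.3,0,1,-0.1,0,1,0,1,-0.1,0,0.7,0,1,0,0,0,0,1])

```text
time: 15.17
tcp_pos: [0.4523, -0.0194, 0.049]
ee_rot: [0.741, -0.671, 0.014, 0.011]
ft_force: [-0.5, -0.8, 0.6]
grip_width: 0.996
```

```bash
python3 - <<'E'
from h import *
f=cam('wrist'); rect(f,'orange_small',z=.018)
go(([.4476,-.0117,.013],-83.4))
p,phi,s=state(); print(R.from_quat(s['ee_rot']).as_matrix().round(3)[:,2])
E
```

```text
orange_small 0.57 c 0.4483 -0.0119 size 66.9 42.8 long axis deg 7.4 [268, 189, 335, 282]
at [ 0.4533 -0.0194  0.0507] -84.3 t 15.27 w 0.997 F [0.6 0.3 0.3]
[-0.41, 0.24, 1.89, -0.5, 1, -0.41, 0.24, 1.89, -0.5, 1]
[ 0.009 -0.035 -0.999]
```

Emit:
apply_moves(increments=[-0.4,0.3,0.5,-0.5,1,-0.4,0.2,0.6,-0.5,1,-0.2,0.1,0.6,0,1,0,0,0.6,0,1,0,0,0.5,0,1,0,0,0.3,0,1,0,0,0,0,1])

```text
time: 15.85
tcp_pos: [0.4484, -0.0103, 0.0193]
ee_rot: [0.748, -0.664, 0.018, 0.008]
ft_force: [-0.6, 0.1, -0.4]
grip_width: 0.997
```

```bash
python3 - <<'E'
from h import *
go(([.448,-.0117,.013],-83))
E
```

```text
at [ 0.4484 -0.0103  0.0193] -83.2 t 15.85 w 0.997 F [-0.6  0.1 -0.4]
[0.13, 0.06, 0.63, -0.2, 1]
```

Good. Last drop, grip, lift.

Emit:
apply_moves(increments=[0.1,0,0.35,0,1,0,0,0.25,0,1,0,0,0,0,1])

```text
time: 16.1
tcp_pos: [0.4488, -0.0117, 0.0127]
ee_rot: [0.748, -0.664, 0.018, 0.008]
ft_force: [-0.2, 0.6, 0.2]
grip_width: 1.001
```

Emit:
apply_moves(increments=[0,0,0,0,0.5,0,0,0,0,0.4,0,0,0,0,0.3,0,0,0,0,0.3,0,0,0,0,0.3,0,0,0,0,0.3,0,0,0,0,0.3], grip_force=15)

```text
time: 16.68
tcp_pos: [0.4497, -0.0121, 0.0135]
ee_rot: [0.748, -0.664, 0.018, 0.008]
ft_force: [0.6, 0.3, 0.2]
grip_width: 0.539
```

Emit:
apply_moves(increments=[0,0,-1,0,0.3,0,0,-2,0,0.3,0,0,-2,0,0.3,0,0,-2,0,0.3,0,0,-2,0,0.3,0,0,-1,0,0.3,0,0,0,0,0.3])

```text
time: 17.27
tcp_pos: [0.4463, -0.008, 0.1198]
ee_rot: [0.748, -0.664, 0.017, 0.008]
ft_force: [0.2, -0.4, 0.2]
grip_width: 0.299
```

```bash
python3 - <<'E'
from h import *
S=np.load('So.npy'); T=shelf2w(S,[[.0365,-.0015,.018]])[0]; print('underside target',T)
go(([T[0]-.003,T[1],.13],-95.8),hand=.3)
p,phi,s=state(); print(R.from_quat(s['ee_rot']).as_matrix().round(3)[:,2])
E
```

```text
underside target [ 0.54034022 -0.14138106  0.04677846]
at [ 0.4463 -0.008   0.1198] -83.2 t 17.27 w 0.299 F [ 0.2 -0.4  0.2]
[2.87, -1.49, -0.2, 2.5, 0.3, 2.8, -1.62, -0.2, 2.5, 0.3, 2.72, -1.74, -0.2, 2.5, 0.3, 2.64, -1.86, -0.2, 2.5, 0.3, 2.56, -1.97, -0.2, 2.5, 0.3]
[ 0.015 -0.035 -0.999]
```

Emit:
apply_moves(increments=[0,0,1,0,0.8,-0.1,0,1.5,0,0.8,0,0,1.5,0,0.8,0,0,1.2,0,0.8,0,0,0.8,0,0.8,0,0,0,0,0.8,0,0,0,0,0.8])

```text
time: 17.85
tcp_pos: [0.4433, -0.0088, 0.0499]
ee_rot: [0.748, -0.664, 0.014, 0.011]
ft_force: [-0.7, -0.6, -0.6]
grip_width: 0.76
```

```bash
python3 - <<'E'
from h import *
f=cam('wrist'); rect(f,'orange_small',z=.018)
go(([.448,-.0117,.013],-83))
E
```

```text
orange_small 0.83 c 0.4462 -0.0227 size 66.6 43.2 long axis deg 6.2 [305, 182, 371, 274]
at [ 0.4438 -0.0089  0.0507] -83.2 t 17.95 w 0.796 F [0.6 0.1 0.2]
[0.33, -0.38, 3.77, -0.2, 1]
```

Emit:
apply_moves(increments=[0.5,0,0.4,0,1,0.5,0,0.5,0,1,0.2,0,0.5,0,1,0,0,0,0,1,0,0,0,0,1])

```text
time: 18.37
tcp_pos: [0.4478, -0.0232, 0.0382]
ee_rot: [0.748, -0.664, 0.017, 0.009]
ft_force: [-0.1, 0.3, 0.7]
grip_width: 0.998
```

```bash
python3 - <<'E'
from h import *
f=cam('wrist'); rect(f,'orange_small',z=.018)
go(([.4462,-.0227,.013],-83.5))
E
```

```text
orange_small 0.87 c 0.4461 -0.0229 size 65.9 42.2 long axis deg 6.3 [282, 190, 348, 289]
orange_small 0.27 c 0.4236 0.1537 size 55.3 23.0 long axis deg -7.5 [0, 200, 38, 285]
at [ 0.4477 -0.023   0.0383] -83.2 t 18.47 w 1.001 F [-0.1 -1.2  0.4]
[-0.04, 0.14, 2.53, 0.3, 1]
```

Emit:
apply_moves(increments=[0,0.1,0.5,0,1,0,0,0.5,0,1,0,0,0.5,0,1,0,0,0.5,0,0.8,0,0,0.3,0,0.7,0,0,0,0,0.6])

```text
time: 18.97
tcp_pos: [0.4471, -0.0236, 0.0132]
ee_rot: [0.748, -0.663, 0.017, 0.008]
ft_force: [-0.6, -0.6, 0.1]
grip_width: 0.822
```

Emit:
apply_moves(increments=[0,0,0,0,0.4,0,0,0,0,0.3,0,0,0,0,0.3,0,0,0,0,0.3,0,0,0,0,0.3,0,0,0,0,0.3,0,0,0,0,0.3], grip_force=15)

```text
time: 19.55
tcp_pos: [0.4471, -0.0234, 0.0131]
ee_rot: [0.748, -0.663, 0.017, 0.008]
ft_force: [-0.2, 0.2, -1.1]
grip_width: 0.451
```

Emit:
apply_moves(increments=[0,0,0,0,0.3])

```text
time: 19.63
tcp_pos: [0.4471, -0.0234, 0.0131]
ee_rot: [0.748, -0.663, 0.017, 0.008]
ft_force: [-1.0, 0.5, -0.7]
grip_width: 0.453
```

Emit:
apply_moves(increments=[0,0,-1,0,0.3,0,0,-2,0,0.3,0,0,-2,0,0.3,0,0,-2,0,0.3,0,0,-2,0,0.3,0,0,-1.5,0,0.3,0,0,-0.5,0,0.3])

```text
time: 20.22
tcp_pos: [0.4425, -0.019, 0.1281]
ee_rot: [0.748, -0.663, 0.014, 0.01]
ft_force: [-0.3, -1.2, -0.8]
grip_width: 0.452
```

```bash
python3 - <<'E'
from h import *
go(([.537,-.1414,.13],-95.8),hand=.3)
p,phi,s=state(); print(R.from_quat(s['ee_rot']).as_matrix().round(3)[:,2])
E
```

```text
at [ 0.4425 -0.019   0.1281] -83.1 t 20.22 w 0.452 F [-0.3 -1.2 -0.8]
[2.66, -1.58, -0.04, 2.5, 0.3, 2.58, -1.7, -0.04, 2.5, 0.3, 2.51, -1.81, -0.04, 2.5, 0.3, 2.42, -1.92, -0.04, 2.5, 0.3, 2.34, -2.03, -0.04, 2.5, 0.3]
[ 0.007 -0.034 -0.999]
```

Emit:
apply_moves(increments=[1.8,-1,-0.2,2,0.3,2.6,-1.6,-0.2,2.5,0.3,2.5,-1.8,-0.2,2.5,0.3,2.4,-1.9,0,2.5,0.3,2,-1.7,0,2,0.3,1,-1,0,1,0.3,0,0,0,0,0.3,0,0,0,0,0.3])

```text
time: 20.88
tcp_pos: [0.5391, -0.1442, 0.1421]
ee_rot: [-0.669, 0.743, -0.016, -0.007]
ft_force: [-0.9, -0.8, -1.2]
grip_width: 0.457
```

```bash
python3 - <<'E'
from h import *
go(([.539,-.1414,.08],-95.8),hand=.3)
p,phi,s=state(); print(R.from_quat(s['ee_rot']).as_matrix().round(3)[:,2])
E
```

```text
at [ 0.5391 -0.1442  0.1421] -96.1 t 20.88 w 0.457 F [-0.9 -0.8 -1.2]
[-0.14, 0.02, 3.1, -0.1, 0.3, -0.14, 0.02, 3.1, -0.1, 0.3]
[ 0.011 -0.034 -0.999]
```

Emit:
apply_moves(increments=[-0.15,0,0.8,0,0.3,-0.15,0,1,0,0.3,-0.15,0,1,0,0.3,-0.1,0,1,0,0.3,-0.1,0,0.8,0,0.3,0,0,0.5,0,0.3,0,0,0,0,0.3,0,0,0,0,0.3], grip_force=10)

```text
time: 21.55
tcp_pos: [0.5354, -0.1332, 0.0823]
ee_rot: [-0.671, 0.741, -0.012, -0.009]
ft_force: [0.2, -0.8, -0.7]
grip_width: 0.455
```

```bash
python3 - <<'E'
from h import *
go(([.539,-.1414,.072],-95.8),hand=.3)
f=cam('wrist'); save(f,'w5')
E
```

```text
at [ 0.5354 -0.1332  0.0823] -95.7 t 21.55 w 0.455 F [ 0.2 -0.8 -0.7]
[0.78, -0.44, 1.03, 0.1, 0.3]
```

View pics/w5.png

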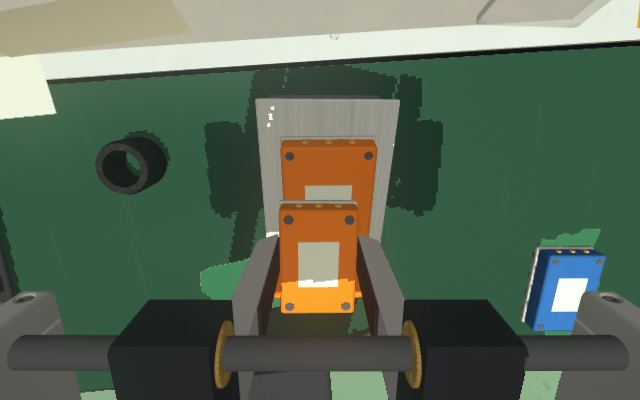

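Emit:
apply_moves(increments=[0.4,-0.3,0,0,0.3,0.35,-0.1,0.2,0,0.3,0,0,0.2,0,0.3,0,0,0,0,0.3])

```text
time: 21.93
tcp_pos: [0.5405, -0.1428, 0.0804]
ee_rot: [-0.671, 0.741, -0.014, -0.008]
ft_force: [0.7, 0.4, -1.0]
grip_width: 0.452
```

```bash
python3 - <<'E'
from h import *
go(([.539,-.1414,.069],-95.8),hand=.3)
f=cam('wrist'); rect(f,'orange_small',z=.085);
im=f['pixels']
for r in (150,230): print(r,[(c,im[r,c].tolist()) for c in range(270,390,3)]) if 0 else None
# orange extents per row: large visible rows vs held
hsv=cv2.cvtColor(im,cv2.COLOR_RGB2HSV); m=(hsv[...,0]<22)&(hsv[...,1]>150)
for r in range(140,300,10):
    c=np.where(m[r,200:430])[0]+200
    if len(c): print(r,c.min(),c.max(),(c.min()+c.max())/2)
E
```

```text
at [ 0.5405 -0.1428  0.0804] -95.7 t 21.93 w 0.452 F [ 0.7  0.4 -1. ]
[-0.13, 0.17, 1.14, 0.1, 0.3]
orange_small 0.82 c 0.5399 -0.143 size 67.6 42.2 long axis deg -6.9 [282, 199, 358, 311]
150 302 357 329.5
160 265 361 313.0
170 266 360 313.0
180 267 359 313.0
190 267 359 313.0
200 268 358 313.0
210 269 357 313.0
220 270 358 314.0
230 271 357 314.0
240 279 357 318.0
250 279 356 317.5
260 279 356 317.5
270 280 356 318.0
280 277 358 317.5
290 275 360 317.5
```

Emit:
apply_moves(increments=[-0.3,0.15,0.1,0,0.3,0,0,0.3,0,0.3,0,0,0.3,0,0.3,0,0,0.2,0,0.3,0,0,0,0,0.3])

```text
time: 22.45
tcp_pos: [0.5395, -0.1395, 0.0712]
ee_rot: [-0.671, 0.741, -0.015, -0.007]
ft_force: [-0.0, 0.2, -1.1]
grip_width: 0.452
```

Emit:
apply_moves(increments=[0,0,0.2,0,0.3,0,0,0.2,0,0.3,0,0,0,0,0.3])

```text
time: 22.7
tcp_pos: [0.5394, -0.1395, 0.0665]
ee_rot: [-0.671, 0.741, -0.014, -0.008]
ft_force: [0.1, -0.5, -0.7]
grip_width: 0.455
```

```bash
python3 - <<'E'
from h import *
go(([.539,-.14,.059],-95.8),hand=.3)
E
```

```text
at [ 0.5394 -0.1395  0.0665] -95.7 t 22.7 w 0.455 F [ 0.1 -0.5 -0.7]
[0.06, 0.04, 0.75, 0.1, 0.3]
```

Emit:
apply_moves(increments=[0,0,0.25,0,0.3,0,0,0.25,0,0.3,0,0.05,0.2,0,0.3,0,0,0,0,0.3])

```text
time: 23.03
tcp_pos: [0.5395, -0.1399, 0.0621]
ee_rot: [-0.671, 0.741, -0.015, -0.007]
ft_force: [0.2, 0.3, -1.1]
grip_width: 0.45
```

Emit:
apply_moves(increments=[0,0.2,0.2,0,0.3,0,0.2,0.1,0,0.3,0,0,0,0,0.3])

```text
time: 23.28
tcp_pos: [0.5392, -0.1401, 0.0611]
ee_rot: [-0.671, 0.741, -0.019, -0.004]
ft_force: [0.4, 0.3, -0.7]
grip_width: 0.449
```

Emit:
apply_moves(increments=[0,0.25,0.1,0,0.3,0,0.25,0.1,0,0.3,0,0,0,0,0.3])

```text
time: 23.53
tcp_pos: [0.5389, -0.1402, 0.0612]
ee_rot: [-0.671, 0.741, -0.024, 0.0]
ft_force: [0.0, 0.7, -0.5]
grip_width: 0.45
```

Emit:
apply_moves(increments=[0,0,0,0,0.65,0,0,0,0,0.65,0,0,0,0,0.65,0,0,0,0,0.65])

```text
time: 23.87
tcp_pos: [0.535, -0.1399, 0.0585]
ee_rot: [-0.671, 0.741, -0.021, -0.003]
ft_force: [-0.4, 0.2, 0.1]
grip_width: 0.647
```

Emit:
apply_moves(increments=[0,0,-1,0,0.65,0,0,-2,0,0.65,0,-0.5,-2,0,0.8,0,-0.5,-2,0,0.9,0,0,-2,0,1,0,0,-1,0,1,0,0,0,0,1])

```text
time: 24.45
tcp_pos: [0.5394, -0.1367, 0.162]
ee_rot: [-0.671, 0.742, -0.016, -0.006]
ft_force: [0.2, -0.3, 0.5]
grip_width: 0.967
```

```bash
python3 - <<'E'
from h import *
go(([.50,.34,.25],-85))
p,phi,s=state(); print(R.from_quat(s['ee_rot']).as_matrix().round(3)[:,2])
f=cam('wrist'); save(f,'w6');np.save('w6.npy',f['pose'])
cv2.imwrite('pics/w6c.png',cv2.resize(f['pixels'][110:320,230:400,::-1],None,fx=2.8,fy=2.8,interpolation=cv2.INTER_NEAREST))
E
```

```text
at [ 0.5394 -0.1367  0.162 ] -95.8 t 24.45 w 0.967 F [ 0.2 -0.3  0.5]
[-3.62, 0.67, -0.68, -0.8, 1, -3.63, 0.62, -0.68, -0.8, 1, -3.64, 0.56, -0.68, -0.8, 1, -3.64, 0.51, -0.68, -0.8, 1, -3.65, 0.46, -0.68, -0.8, 1, -3.66, 0.41, -0.68, -0.8, 1, -3.66, 0.35, -0.68, -0.8, 1, -3.67, 0.3, -0.68, -0.8, 1]
[-3.67, 0.25, -0.68, -0.8, 1, -3.67, 0.19, -0.68, -0.8, 1, -3.68, 0.14, -0.68, -0.8, 1, -3.68, 0.09, -0.68, -0.8, 1, -3.68, 0.04, -0.68, -0.8, 1]
[ 0.013 -0.032 -0.999]
```

View pics/w6c.png

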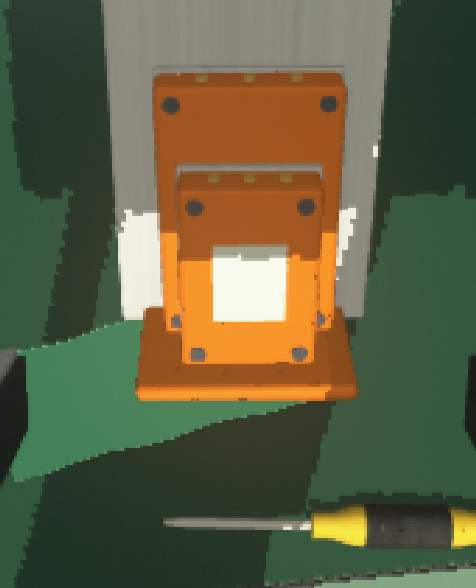

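```bash
python3 - <<'E'
from h import *
f=cam('wrist'); f['pose']=np.load('w6.npy'); S=np.load('So.npy')
print(proj(f,shelf2w(S,[[0,0,.018],[0,0,.036],[0,0,.046],[.003,0,.036]])).round(1).tolist())
c=lambda L:[[230+a/2.8,110+b/2.8] for a,b in L]
print('large',pix2shelf(f,S,c([[163,328],[331,329],[155,87],[345,87]]),.018))
print('small',pix2shelf(f,S,c([[183,362],[312,362],[178,188],[322,190]]),.036))
print('stop',pix2shelf(f,S,c([[136,388],[356,388]]),.046))
print('shelf top',pix2shelf(f,S,c([[118,317],[365,317]]),0))
E
```

```text
[[316.6, 231.1], [317.1, 242.9], [317.4, 250.1], [317.1, 240.3]]
large [[4.8, 26.4], [3.8, -29.7], [89.2, 25.7], [89.1, -29.0]]
small [[4.3, 19.3], [3.8, -21.7], [65.9, 19.2], [65.0, -21.8]]
stop [[2.1, 33.5], [1.1, -34.6]]
shelf top [[-3.0, 43.4], [-3.9, -44.1]]
```

Emit:
apply_moves(increments=[-2.5,0.5,-0.6,-0.8,1,-3.6,0.6,-0.6,-0.8,1,-3.6,0.6,-0.6,-0.8,1,-3.6,0.5,-0.6,-0.8,1,-3.6,0.4,-0.6,-0.8,1,-3.6,0.4,-0.6,-0.8,1,-3.6,0.3,-0.6,-0.8,1,-3.6,0.3,-0.6,-0.8,1])

```text
time: 25.22
tcp_pos: [0.5079, 0.1466, 0.183]
ee_rot: [0.707, -0.707, 0.005, 0.019]
ft_force: [0.3, -0.4, 0.2]
grip_width: 1.0
```

Emit:
apply_moves(increments=[-3.6,0.2,-0.6,-0.8,1,-3.6,0.1,-0.6,-0.8,1,-3.6,0,-0.6,-0.8,1,-3.6,0,-0.6,-0.8,1,-2.5,0,-0.3,0,1,-1.2,0,0,0,1,0,0,0,0,1,0,0,0,0,1])

```text
time: 25.88
tcp_pos: [0.4897, 0.3407, 0.1889]
ee_rot: [0.731, -0.682, -0.001, 0.031]
ft_force: [0.5, 0.4, -0.0]
grip_width: 1.004
```

```bash
python3 - <<'E'
from h import *
go()
p,phi,s=state(); print(R.from_quat(s['ee_rot']).as_matrix().round(3)[:,2])
f=cam('wrist'); save(f,'w7');np.save('w7.npy',f['pose'])
for n in ['blue_large','blue_small','blue_medium']: rect(f,n,z=.018)
print([(a['uv'],a['score'],plane(f,a['uv'],.02)) for a in robot.mark_of('blue_shelf','wrist')])
E
```

```text
at [0.4897 0.3407 0.1889] -86.0 t 25.88 w 1.004 F [ 0.5  0.4 -0. ]
[-0.043 -0.043 -0.998]
blue_large 0.75 c 0.5953 0.336 size 88.2 58.8 long axis deg 13.1 [282, 11, 357, 117]
blue_small 0.71 c 0.4628 0.3736 size 60.4 40.1 long axis deg 14.8 [252, 168, 302, 225]
[([479.0, 179.5], 0.72, array([[0.49589594, 0.16297305, 0.02      ]]))]
```

View pics/w7.png

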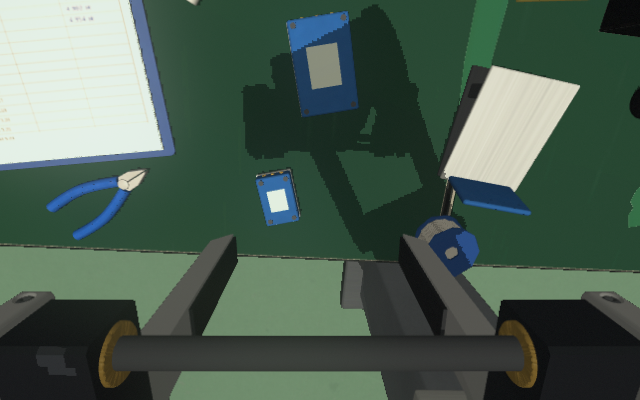

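```bash
cat >> h.py <<'E'
def go2(q,psi,hand=1,n=None):
    p,phi,s=state(); M=R.from_quat(s['ee_rot']); d=np.array(q)-p; dphi=(psi-phi+90)%180-90
    print('at',p.round(4),round(phi,1),'t',round(s['time'],2),'w',round(s['grip_width'],3),'F',np.round(s['ft_force'],1),'toolz',M.as_matrix()[:2,2].round(3))
    n=n or int(max(np.ceil(np.linalg.norm(d)/.03),np.ceil(abs(dphi)/6),1))
    print('n',n,'total tool cm',(M.inv().apply(d)*100).round(2),'twist',round(-dphi,1))
    for i in range(n):
        Mi=M*R.from_euler('z',-dphi*i/n,degrees=True); print((Mi.inv().apply(d)*100/n).round(2).tolist()+[round(-dphi/n,1),hand])
E
python3 - <<'E'
from h import *
go2([.595,.336,.09],-77)
f=cam('wrist'); f['pose']=np.load('w7.npy')
L=np.array([[.11,.043,0],[.11,-.043,0],[0,-.043,0],[0,.043,0],[0,.035,.046],[0,-.035,.046]])
S=fitshelf(f,L[:4],np.array([[492,66],[579,86],[516,190],[443,177]]),[.495,.16,-.3]); np.save('Sb.npy',S)
E
```

```text
at [0.4908 0.3397 0.1907] -86.1 t 26.13 w 0.998 F [-0.2 -0.7 -0.7] toolz [-0.041 -0.041]
n 5 total tool cm [  0.68 -10.81   9.63] twist -9.1
[0.14, -2.16, 1.93, np.float64(-1.8), 1]
[0.21, -2.16, 1.93, np.float64(-1.8), 1]
[0.27, -2.15, 1.93, np.float64(-1.8), 1]
[0.34, -2.14, 1.93, np.float64(-1.8), 1]
[0.41, -2.13, 1.93, np.float64(-1.8), 1]
shelf [ 0.4931  0.1612 -0.1179] deg -6.76 res [[-0.9, 1.3], [1.0, 1.0], [1.3, -1.1], [-1.3, -1.8]]
```

Emit:
apply_moves(increments=[0.1,-1.5,1.3,-1.5,1,0.2,-2.1,1.8,-1.8,1,0.3,-2.1,1.9,-1.8,1,0.3,-2.1,1.9,-1.8,1,0.3,-1.8,1.6,-1.8,1,0.2,-1,1,0,1,0,0,0,0,1,0,0,0,0,1])

```text
time: 26.85
tcp_pos: [0.6026, 0.3298, 0.0952]
ee_rot: [0.779, -0.626, -0.001, 0.024]
ft_force: [0.6, -0.1, 0.5]
grip_width: 1.0
```

```bash
python3 - <<'E'
from h import *
f=cam('wrist'); rect(f,'blue_large',z=.018)
go2([.595,.336,.03],-77,n=4)
E
```

```text
blue_large 0.91 c 0.5974 0.3359 size 89.8 56.3 long axis deg 12.8 [266, 153, 343, 265]
at [0.6023 0.3302 0.096 ] -77.5 t 26.95 w 1.002 F [ 0.2 -0.3  0. ] toolz [-0.03  -0.036]
n 4 total tool cm [-0.91  0.34  6.59] twist -0.5
[-0.23, 0.09, 1.65, np.float64(-0.1), 1]
[-0.23, 0.08, 1.65, np.float64(-0.1), 1]
[-0.23, 0.08, 1.65, np.float64(-0.1), 1]
[-0.23, 0.08, 1.65, np.float64(-0.1), 1]
```

Emit:
apply_moves(increments=[-0.4,0.1,0.7,0,1,-0.4,0.1,1,0,1,-0.1,0,1,-0.5,1,0,0,1,0,1,0,0,0.8,0,1,0,0,0.5,0,1,0,0,0,0,1,0,0,0,0,1])

```text
time: 27.62
tcp_pos: [0.5943, 0.3398, 0.0454]
ee_rot: [0.783, -0.621, 0.0, 0.021]
ft_force: [1.2, -0.4, 0.6]
grip_width: 0.999
```

```bash
python3 - <<'E'
from h import *
f=cam('wrist'); rect(f,'blue_large',z=.018)
go2([.597,.336,.0135],-77.1,n=1)
E
```

```text
blue_large 0.73 c 0.5977 0.3358 size 90.1 56.5 long axis deg 12.4 [276, 161, 371, 294]
at [0.5946 0.3398 0.0459] -76.8 t 27.72 w 1.0 F [-0.8  0.2 -0.4] toolz [-0.025 -0.032]
n 1 total tool cm [ 0.34 -0.25  3.24] twist 0.3
[0.34, -0.25, 3.24, np.float64(0.3), 1]
```

Emit:
apply_moves(increments=[0.25,-0.2,0.5,0.3,1,0.05,0,0.6,0,1,0,0,0.6,0,1,0,0,0.6,0,1,0,0,0.4,0,1,0,0,0,0,1,0,0,0,0,1])

```text
time: 28.3
tcp_pos: [0.5983, 0.336, 0.0174]
ee_rot: [0.781, -0.624, 0.001, 0.019]
ft_force: [0.0, 0.4, -0.1]
grip_width: 0.999
```

```bash
python3 - <<'E'
from h import *
go2([.597,.336,.0135],-77.1,n=1)
E
```

```text
at [0.5983 0.336  0.0174] -77.2 t 28.3 w 0.999 F [ 0.   0.4 -0.1] toolz [-0.022 -0.031]
n 1 total tool cm [-0.04  0.11  0.39] twist -0.1
[-0.04, 0.11, 0.39, np.float64(-0.1), 1]
```

Emit:
apply_moves(increments=[0,0.1,0.3,0,0.9,0,0,0,0,0.7,0,0,0,0,0.5,0,0,0,0,0.4,0,0,0,0,0.4,0,0,0,0,0.4,0,0,0,0,0.4,0,0,0,0,0.4], grip_force=15)

```text
time: 28.97
tcp_pos: [0.5974, 0.336, 0.0148]
ee_rot: [0.781, -0.624, 0.001, 0.019]
ft_force: [0.8, -0.2, -0.6]
grip_width: 0.6
```

Emit:
apply_moves(increments=[0,0,-1,0,0.4,0,0,-2,0,0.4,0,0,-2,0,0.4,0,0,-2,0,0.4,0,0,-2,0,0.4,0,0,-2,0,0.4,0,0,-1,0,0.4,0,0,0,0,0.4])

```text
time: 29.63
tcp_pos: [0.5975, 0.3388, 0.1384]
ee_rot: [0.781, -0.624, -0.001, 0.023]
ft_force: [0.9, 0.4, -1.7]
grip_width: 0.599
```

```bash
python3 - <<'E'
from h import *
go2([.452,.16,.21],-95,hand=.4)
E
```

```text
at [0.5975 0.3388 0.1384] -77.2 t 29.63 w 0.599 F [ 0.9  0.4 -1.7] toolz [-0.03  -0.035]
n 9 total tool cm [14.39 18.39 -6.1 ] twist 17.8
[1.6, 2.04, -0.68, np.float64(2.0), 0.4]
[1.67, 1.99, -0.68, np.float64(2.0), 0.4]
[1.74, 1.93, -0.68, np.float64(2.0), 0.4]
[1.8, 1.87, -0.68, np.float64(2.0), 0.4]
[1.87, 1.8, -0.68, np.float64(2.0), 0.4]
[1.93, 1.74, -0.68, np.float64(2.0), 0.4]
[1.99, 1.67, -0.68, np.float64(2.0), 0.4]
[2.04, 1.6, -0.68, np.float64(2.0), 0.4]
[2.1, 1.53, -0.68, np.float64(2.0), 0.4]
```

Emit:
apply_moves(increments=[1.3,1.6,-0.6,1.5,0.4,1.7,2,-0.7,2,0.4,1.7,1.9,-0.7,2,0.4,1.8,1.9,-0.7,2,0.4,1.9,1.8,-0.7,2,0.4,1.9,1.7,-0.7,2,0.4,2,1.7,-0.7,2,0.4,2,1.6,-0.7,2,0.4])

```text
time: 30.3
tcp_pos: [0.4647, 0.1796, 0.1929]
ee_rot: [-0.687, 0.726, 0.001, -0.03]
ft_force: [-0.0, 0.2, -1.9]
grip_width: 0.599
```

Emit:
apply_moves(increments=[1.5,1.2,-0.4,1.5,0.4,0.8,0.6,0,0.5,0.4,0,0,0,0,0.4,0,0,0,0,0.4])

```text
time: 30.63
tcp_pos: [0.4413, 0.154, 0.198]
ee_rot: [-0.672, 0.74, 0.001, -0.031]
ft_force: [0.1, 0.2, -1.4]
grip_width: 0.601
```

```bash
python3 - <<'E'
from h import *
go2([.452,.16,.21],-95,hand=.4)
f=cam('wrist'); save(f,'w8');np.save('w8.npy',f['pose']); S=np.load('Sb.npy')
L=np.array([[.11,.043,0],[.11,-.043,0],[-.004,-.043,0],[-.004,.043,0],[0,.035,0],[0,-.035,0],[0,.035,.046],[0,-.035,.046]])
print(proj(f,shelf2w(S,L)).round(0).tolist())
cv2.imwrite('pics/w8c.png',cv2.resize(f['pixels'][0:200,200:440,::-1],None,fx=3,fy=3,interpolation=cv2.INTER_NEAREST))
E
```

```text
at [0.4413 0.154  0.198 ] -95.4 t 30.63 w 0.601 F [ 0.1  0.2 -1.4] toolz [-0.046 -0.04 ]
n 1 total tool cm [-0.64 -0.96 -1.27] twist -0.4
[-0.64, -0.96, -1.27, np.float64(-0.4), 0.4]
[[245.0, -4.0], [350.0, 0.0], [340.0, 129.0], [255.0, 128.0], [263.0, 124.0], [332.0, 126.0], [257.0, 143.0], [336.0, 145.0]]
```

View pics/w8c.png

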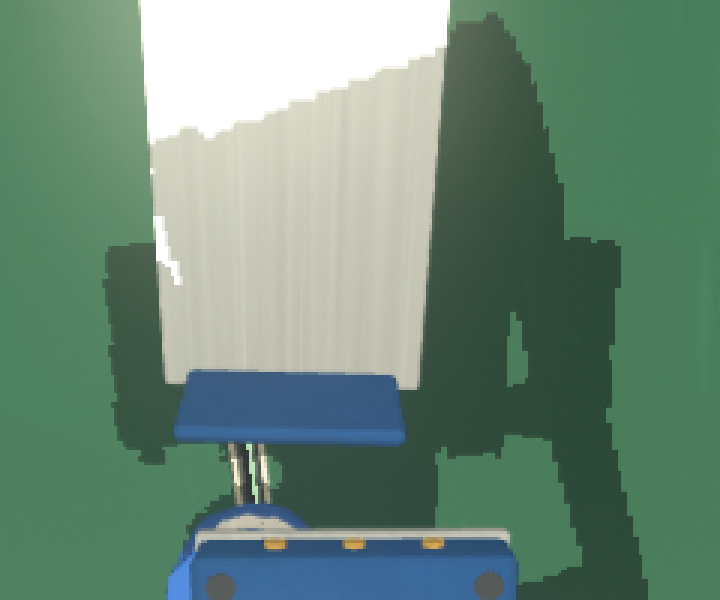

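```bash
python3 - <<'E'
from h import *
S=np.load('Sb.npy'); T=shelf2w(S,[[.047,0,0]])[0]; print(T)
go2([T[0]-.003,T[1],.12],-96.8,hand=.4)
E
```

```text
[0.53818867 0.15590432 0.03208279]
at [0.4413 0.1541 0.1978] -95.4 t 30.68 w 0.601 F [-1.1  0.3 -1.5] toolz [-0.047 -0.04 ]
n 5 total tool cm [-1.4  -9.65  7.32] twist 1.4
[-0.28, -1.93, 1.46, np.float64(0.3), 0.4]
[-0.29, -1.93, 1.46, np.float64(0.3), 0.4]
[-0.3, -1.93, 1.46, np.float64(0.3), 0.4]
[-0.31, -1.93, 1.46, np.float64(0.3), 0.4]
[-0.32, -1.92, 1.46, np.float64(0.3), 0.4]
```

Emit:
apply_moves(increments=[-0.2,-1.3,1,0.3,0.4,-0.3,-1.8,1.4,0.3,0.4,-0.3,-1.9,1.4,0.3,0.4,-0.3,-1.9,1.4,0.3,0.4,-0.3,-1.5,1.2,0.2,0.4,0,-0.7,0.5,0,0.4,0,0,0,0,0.4,0,0,0,0,0.4])

```text
time: 31.35
tcp_pos: [0.5366, 0.1625, 0.1152]
ee_rot: [-0.667, 0.744, 0.003, -0.032]
ft_force: [0.1, -0.6, -2.5]
grip_width: 0.6
```

```bash
python3 - <<'E'
from h import *
go2([.535,.156,.075],-96.8,hand=.4)
E
```

```text
at [0.5366 0.1625 0.1152] -96.2 t 31.35 w 0.6 F [ 0.1 -0.6 -2.5] toolz [-0.052 -0.039]
n 2 total tool cm [ 0.49 -0.1   4.04] twist 0.6
[0.24, -0.05, 2.02, np.float64(0.3), 0.4]
[0.24, -0.05, 2.02, np.float64(0.3), 0.4]
```

Emit:
apply_moves(increments=[0.3,-0.05,0.6,0.3,0.4,0.2,-0.05,0.8,0.3,0.4,0,0,0.8,0,0.4,0,0,0.8,0,0.4,0,0,0.5,0,0.4,0,0,0,0,0.4,0,0,0,0,0.4], grip_force=10)

```text
time: 31.93
tcp_pos: [0.5335, 0.1563, 0.0794]
ee_rot: [-0.663, 0.748, 0.002, -0.031]
ft_force: [0.1, 0.6, -1.7]
grip_width: 0.596
```

```bash
python3 - <<'E'
from h import *
go2([.535,.156,.048],-96.8,hand=.4)
f=cam('wrist'); im=f['pixels']; save(f,'w9'); g=im.astype(int).sum(2)
hsv=cv2.cvtColor(im,cv2.COLOR_RGB2HSV); b=(hsv[...,0]>100)&(hsv[...,0]<125)&(hsv[...,1]>120); sh=(hsv[...,1]<40)&(hsv[...,2]>90)
for r in range(100,290,10):
    o=[]
    for m in (b,sh):
        c=np.where(m[r,220:420])[0]+220; o.append((c.min(),c.max(),(c.min()+c.max())/2) if len(c)>5 else None)
    print(r,*o)
E
```

```text
at [0.5335 0.1563 0.0794] -96.8 t 31.93 w 0.596 F [ 0.1  0.6 -1.7] toolz [-0.05  -0.038]
n 2 total tool cm [-0.12 -0.3   3.13] twist -0.0
[-0.06, -0.15, 1.57, np.float64(-0.0), 0.4]
[-0.06, -0.15, 1.57, np.float64(-0.0), 0.4]
100 None None
110 None None
120 None (np.int64(257), np.int64(368), np.float64(312.5))
130 None (np.int64(241), np.int64(387), np.float64(314.0))
140 None (np.int64(242), np.int64(385), np.float64(313.5))
150 None (np.int64(244), np.int64(384), np.float64(314.0))
160 None (np.int64(245), np.int64(383), np.float64(314.0))
170 None (np.int64(246), np.int64(381), np.float64(313.5))
180 (np.int64(270), np.int64(367), np.float64(318.5)) (np.int64(247), np.int64(380), np.float64(313.5))
190 (np.int64(264), np.int64(371), np.float64(317.5)) (np.int64(248), np.int64(379), np.float64(313.5))
200 (np.int64(265), np.int64(371), np.float64(318.0)) (np.int64(250), np.int64(377), np.float64(313.5))
210 (np.int64(265), np.int64(370), np.float64(317.5)) (np.int64(251), np.int64(375), np.float64(313.0))
220 (np.int64(266), np.int64(370), np.float64(318.0)) (np.int64(252), np.int64(374), np.float64(313.0))
230 (np.int64(267), np.int64(369), np.float64(318.0)) (np.int64(253), np.int64(373), np.float64(313.0))
240 (np.int64(266), np.int64(369), np.float64(317.5)) (np.int64(246), np.int64(389), np.float64(317.5))
250 (np.int64(267), np.int64(368), np.float64(317.5)) (np.int64(240), np.int64(396), np.float64(318.0))
260 (np.int64(268), np.int64(367), np.float64(317.5)) (np.int64(234), np.int64(401), np.float64(317.5))
270 (np.int64(268), np.int64(367), np.float64(317.5)) (np.int64(229), np.int64(406), np.float64(317.5))
280 (np.int64(267), np.int64(367), np.float64(317.0)) (np.int64(223), np.int64(412), np.float64(317.5))
```

Emit:
apply_moves(increments=[-0.25,-0.2,0.4,0,0.4,0,0,0.5,0,0.4,0,0,0.4,0,0.4,0,0,0.2,0,0.4,0,0,0,0,0.4])

```text
time: 32.4
tcp_pos: [0.5362, 0.1586, 0.0642]
ee_rot: [-0.663, 0.748, 0.002, -0.03]
ft_force: [0.3, 0.0, -1.2]
grip_width: 0.6
```

Emit:
apply_moves(increments=[0,0,0.25,0,0.4,0,0,0.25,0,0.4,0,0,0.2,0,0.4,0,0,0,0,0.4])

```text
time: 32.73
tcp_pos: [0.5361, 0.1583, 0.0568]
ee_rot: [-0.663, 0.748, 0.002, -0.03]
ft_force: [0.5, 0.4, -0.6]
grip_width: 0.603
```

```bash
python3 - <<'E'
from h import *
go2([.535,.157,.047],-96.8,hand=.4)
E
```

```text
at [0.5361 0.1583 0.0568] -96.8 t 32.73 w 0.603 F [ 0.5  0.4 -0.6] toolz [-0.046 -0.037]
n 1 total tool cm [0.1  0.06 0.99] twist 0.0
[0.1, 0.06, 0.99, np.float64(0.0), 0.4]
```

Emit:
apply_moves(increments=[0,0,0.25,0,0.4,0,0,0.25,0,0.4,0,0,0.25,0,0.4,0,0,0.1,0,0.4,0,0,0,0,0.4])

```text
time: 33.15
tcp_pos: [0.5365, 0.1581, 0.0511]
ee_rot: [-0.663, 0.748, 0.001, -0.028]
ft_force: [-1.0, 0.1, 0.6]
grip_width: 0.602
```

Emit:
apply_moves(increments=[0,0.1,0.2,0,0.4,0,0.2,0.15,0,0.4,0,0.2,0.1,0,0.4,0,0,0,0,0.4])

```text
time: 33.48
tcp_pos: [0.5365, 0.1581, 0.0498]
ee_rot: [-0.663, 0.748, -0.004, -0.023]
ft_force: [-1.2, 0.6, -1.8]
grip_width: 0.598
```

Emit:
apply_moves(increments=[0,0.25,0.1,0,0.4,0,0.25,0.1,0,0.4,0,0,0,0,0.4])

```text
time: 33.73
tcp_pos: [0.5364, 0.1581, 0.0496]
ee_rot: [-0.663, 0.748, -0.008, -0.019]
ft_force: [-0.9, 0.0, -1.1]
grip_width: 0.602
```

```bash
python3 - <<'E'
from h import *
go2([.535,.157,.047],-96.8,hand=.4)
f=cam('wrist'); im=f['pixels']; save(f,'w10')
hsv=cv2.cvtColor(im,cv2.COLOR_RGB2HSV); b=(hsv[...,0]>100)&(hsv[...,0]<125)&(hsv[...,1]>120); sh=(hsv[...,1]<40)&(hsv[...,2]>90)
for r in range(120,340,12):
    o=[]
    for m in (b,sh):
        c=np.where(m[r,220:420])[0]+220; o.append((int(c.min()),int(c.max()),(c.min()+c.max())/2) if len(c)>5 else None)
    print(r,*o)
E
```

```text
at [0.5364 0.1581 0.0496] -96.9 t 33.73 w 0.602 F [-0.9  0.  -1.1] toolz [-0.017 -0.037]
n 1 total tool cm [0.12 0.12 0.27] twist -0.1
[0.12, 0.12, 0.27, np.float64(-0.1), 0.4]
120 None None
132 None (256, 379, np.float64(317.5))
144 None (237, 403, np.float64(320.0))
156 None (238, 401, np.float64(319.5))
168 None (240, 399, np.float64(319.5))
180 None (241, 397, np.float64(319.0))
192 (263, 372, np.float64(317.5)) (243, 396, np.float64(319.5))
204 (263, 372, np.float64(317.5)) (244, 394, np.float64(319.0))
216 (264, 371, np.float64(317.5)) (246, 392, np.float64(319.0))
228 (265, 370, np.float64(317.5)) (247, 390, np.float64(318.5))
240 (266, 369, np.float64(317.5)) (246, 389, np.float64(317.5))
252 (267, 368, np.float64(317.5)) (239, 397, np.float64(318.0))
264 (268, 367, np.float64(317.5)) (232, 403, np.float64(317.5))
276 (270, 366, np.float64(318.0)) (225, 410, np.float64(317.5))
288 (271, 365, np.float64(318.0)) (220, 416, np.float64(318.0))
300 (267, 370, np.float64(318.5)) (220, 419, np.float64(319.5))
312 (265, 372, np.float64(318.5)) (220, 419, np.float64(319.5))
324 (264, 375, np.float64(319.5)) (220, 419, np.float64(319.5))
336 None (269, 375, np.float64(322.0))
```

Emit:
apply_moves(increments=[0,0,0,0,0.8,0,0,0,0,0.8,0,0,0,0,0.8])

```text
time: 34.03
tcp_pos: [0.5335, 0.1584, 0.0473]
ee_rot: [-0.663, 0.748, -0.005, -0.021]
ft_force: [0.5, -0.4, -0.3]
grip_width: 0.772
```

Emit:
apply_moves(increments=[0,0,-1,0,0.8,0,0,-2,0,0.8,0,-0.5,-2,0,0.8,0,-0.5,-2,0,0.9,0,0,-2,0,1,0,0,-1,0,1,0,0,0,0,1])

```text
time: 34.62
tcp_pos: [0.5418, 0.1616, 0.1494]
ee_rot: [-0.663, 0.748, -0.001, -0.027]
ft_force: [0.8, -0.2, -0.0]
grip_width: 0.998
```

```bash
python3 - <<'E'
from h import *
go2([.42,-.32,.22],-92,n=17)
f=cam('wrist'); save(f,'w11');np.save('w11.npy',f['pose']); S=np.load('Sb.npy'); im=f['pixels']
print(proj(f,shelf2w(S,[[0,0,0],[0,0,.018],[0,0,.046],[.088,0,.018]])).round(1).tolist())
for c in (300,318): print([(r,im[r,c].tolist()) for r in range(232,284,2)])
E
```

```text
at [0.5418 0.1616 0.1494] -96.8 t 34.62 w 0.998 F [ 0.8 -0.2 -0. ] toolz [-0.039 -0.038]
n 17 total tool cm [49.51  6.57 -4.77] twist -4.8
[2.91, 0.39, -0.28, np.float64(-0.3), 1]
[2.91, 0.4, -0.28, np.float64(-0.3), 1]
[2.91, 0.42, -0.28, np.float64(-0.3), 1]
[2.91, 0.43, -0.28, np.float64(-0.3), 1]
[2.9, 0.44, -0.28, np.float64(-0.3), 1]
[2.9, 0.46, -0.28, np.float64(-0.3), 1]
[2.9, 0.47, -0.28, np.float64(-0.3), 1]
[2.9, 0.49, -0.28, np.float64(-0.3), 1]
[2.89, 0.5, -0.28, np.float64(-0.3), 1]
[2.89, 0.52, -0.28, np.float64(-0.3), 1]
[2.89, 0.53, -0.28, np.float64(-0.3), 1]
[2.89, 0.54, -0.28, np.float64(-0.3), 1]
[2.88, 0.56, -0.28, np.float64(-0.3), 1]
[2.88, 0.57, -0.28, np.float64(-0.3), 1]
[2.88, 0.59, -0.28, np.float64(-0.3), 1]
[2.88, 0.6, -0.28, np.float64(-0.3), 1]
[2.87, 0.61, -0.28, np.float64(-0.3), 1]
[[318.1, 236.2], [318.9, 248.7], [320.3, 270.7], [320.2, 163.5]]
[(232, [54, 81, 111]), (234, [56, 86, 121]), (236, [58, 93, 134]), (238, [71, 127, 190]), (240, [71, 127, 190]), (242, [72, 129, 192]), (244, [70, 126, 189]), (246, [56, 94, 136]), (248, [48, 74, 102]), (25
[... 244 characters left out ...]
, [67, 127, 192]), (274, [43, 68, 101]), (276, [137, 134, 123]), (278, [143, 139, 127]), (280, [133, 130, 118]), (282, [132, 129, 118])]
[(232, [55, 82, 109]), (234, [54, 80, 108]), (236, [55, 81, 109]), (238, [53, 80, 108]), (240, [53, 79, 109]), (242, [52, 80, 110]), (244, [52, 80, 111]), (246, [48, 68, 91]), (248, [48, 72, 97]), (250, [48, 71, 96]), (252, [46, 70, 96]), (254, [46, 69, 95]), (256, [45, 70, 95]), (258, [45, 69, 95]), (260, [45, 68, 95]), (262, [44, 68, 96]), (264, [43, 68, 96]), (266, [43, 68, 96]), (268, [44, 70, 100]), (270, [47, 80, 115]), (272, [44, 73, 106]), (274, [41, 60, 74]), (276, [41, 63, 94]), (278, [62, 77, 100]), (280, [128, 125, 114]), (282, [137, 134, 122])]
```

Emit:
apply_moves(increments=[2,0.4,-0.8,0,1,3,0.5,-0.8,-0.3,1,3,0.5,-0.5,-0.3,1,3,0.5,-0.4,0,1,3,0.5,-0.3,0,1,3,0.5,-0.3,0,1,3,0.5,-0.2,0,1,3,0.6,-0.2,0,1])

```text
time: 35.33
tcp_pos: [0.4699, -0.0634, 0.1832]
ee_rot: [-0.673, 0.739, 0.008, -0.035]
ft_force: [0.5, -0.4, -0.1]
grip_width: 0.999
```

Emit:
apply_moves(increments=[3,0.6,0,0,1,3,0.6,0,0,1,3,0.6,0,0,1,3,0.6,0,0,1,3,0.6,0,0,1,3,0.6,0,0,1,2.5,0.6,0,0,1,1.5,0.3,0,0,1])

```text
time: 36.0
tcp_pos: [0.3926, -0.2862, 0.1827]
ee_rot: [-0.672, 0.739, 0.018, -0.038]
ft_force: [0.2, -0.8, 0.3]
grip_width: 0.997
```

Emit:
apply_moves(increments=[0,0,0,0,1,0,0,0,0,1])

```text
time: 36.17
tcp_pos: [0.39, -0.2879, 0.1796]
ee_rot: [-0.67, 0.741, 0.021, -0.039]
ft_force: [-0.3, -0.0, -0.2]
grip_width: 0.998
```

```bash
python3 - <<'E'
from h import *
f=cam('wrist'); rect(f,'blue_medium',z=.018)
go2([.447,-.3333,.09],-96.5)
E
```

```text
blue_medium 0.95 c 0.4469 -0.3318 size 70.4 49.3 long axis deg -6.1 [329, 68, 383, 147]
at [ 0.3905 -0.2871  0.1798] -95.6 t 36.27 w 1.004 F [-0.3  0.6  0.5] toolz [-0.085 -0.021]
n 4 total tool cm [ 3.78 -6.8   8.56] twist 0.9
[0.94, -1.7, 2.14, np.float64(0.2), 1]
[0.94, -1.7, 2.14, np.float64(0.2), 1]
[0.93, -1.71, 2.14, np.float64(0.2), 1]
[0.92, -1.71, 2.14, np.float64(0.2), 1]
```

Emit:
apply_moves(increments=[0.6,-1.2,1.4,0.2,1,0.9,-1.7,2,0.2,1,0.9,-1.7,2.1,0.2,1,0.9,-1.5,2,0.2,1,0.5,-0.8,1,0,1,0,0,0,0,1,0,0,0,0,1])

```text
time: 36.85
tcp_pos: [0.4553, -0.3254, 0.0884]
ee_rot: [-0.671, 0.741, 0.019, -0.037]
ft_force: [-0.4, 0.0, 1.7]
grip_width: 0.999
```

```bash
python3 - <<'E'
from h import *
f=cam('wrist'); rect(f,'blue_medium',z=.018)
go2([.447,-.332,.035],-96.2,n=1)
E
```

```text
blue_medium 0.7 c 0.4482 -0.3325 size 76.1 46.8 long axis deg -6.6 [294, 164, 360, 260]
at [ 0.4552 -0.3257  0.0893] -95.6 t 36.95 w 0.998 F [ 0.1 -0.8  0.3] toolz [-0.079 -0.022]
n 1 total tool cm [0.54 0.33 5.49] twist 0.6
[0.54, 0.33, 5.49, np.float64(0.6), 1]
```

Emit:
apply_moves(increments=[0.4,0.2,0.7,0.4,1,0.2,0.1,1,0.4,1,0,0,1,0,1,0,0,1,0,1,0,0,0.7,0,1,0,0,0.3,0,1,0,0,0,0,1])

```text
time: 37.53
tcp_pos: [0.4473, -0.3327, 0.0426]
ee_rot: [-0.665, 0.746, 0.015, -0.037]
ft_force: [-0.1, 0.1, -0.2]
grip_width: 0.999
```

```bash
python3 - <<'E'
from h import *
f=cam('wrist'); rect(f,'blue_medium',z=.018)
go2([.448,-.3325,.013],-96.2,n=1)
E
```

```text
blue_medium 0.83 c 0.4485 -0.333 size 75.2 46.8 long axis deg -7.1 [278, 174, 358, 285]
at [ 0.4478 -0.333   0.0435] -96.5 t 37.63 w 0.996 F [0.9 0.5 0.2] toolz [-0.073 -0.027]
n 1 total tool cm [-0.17 -0.23  3.03] twist -0.3
[-0.17, -0.23, 3.03, np.float64(-0.3), 1]
```

Emit:
apply_moves(increments=[-0.1,-0.2,0.4,0.2,1,0,0,0.5,0,1,0,0,0.6,0,1,0,0,0.6,0,1,0,0,0.4,0,0.9,0,0,0.2,0,0.8,0,0,0,0,0.7])

```text
time: 38.22
tcp_pos: [0.4492, -0.3337, 0.0149]
ee_rot: [-0.663, 0.747, 0.013, -0.036]
ft_force: [1.0, 1.2, -0.3]
grip_width: 0.824
```

```bash
python3 - <<'E'
from h import *
go2([.4483,-.3325,.013],-96.6,n=1)
E
```

```text
at [ 0.4492 -0.3337  0.0149] -96.7 t 38.22 w 0.824 F [ 1.   1.2 -0.3] toolz [-0.071 -0.029]
n 1 total tool cm [-0.12  0.09  0.19] twist -0.1
[-0.12, 0.09, 0.19, np.float64(-0.1), 1]
```

Emit:
apply_moves(increments=[0,0.1,0.1,0,0.6,0,0,0,0,0.4,0,0,0,0,0.3,0,0,0,0,0.3,0,0,0,0,0.3,0,0,0,0,0.3,0,0,0,0,0.3], grip_force=15)

```text
time: 38.8
tcp_pos: [0.4481, -0.3337, 0.014]
ee_rot: [-0.663, 0.747, 0.012, -0.036]
ft_force: [-0.4, 0.7, -1.5]
grip_width: 0.495
```

Emit:
apply_moves(increments=[0,0,0,0,0.3])

```text
time: 38.88
tcp_pos: [0.4481, -0.3337, 0.014]
ee_rot: [-0.663, 0.747, 0.012, -0.036]
ft_force: [-0.6, -0.9, -0.6]
grip_width: 0.494
```

Emit:
apply_moves(increments=[0,0,-1,0,0.3,0,0,-2,0,0.3,0,0,-2.5,0,0.3,0,0,-2.5,0,0.3,0,0,-2.5,0,0.3,0,0,-2.5,0,0.3,0,0,-2,0,0.3,0,0,-1,0,0.3])

```text
time: 39.55
tcp_pos: [0.4572, -0.3263, 0.1791]
ee_rot: [-0.663, 0.747, 0.018, -0.037]
ft_force: [0.2, 0.0, -1.2]
grip_width: 0.494
```

```bash
python3 - <<'E'
from h import *
S=np.load('Sb.npy'); T=shelf2w(S,[[.0395,0,.018]])[0]; print(T)
go2([T[0]-.003,T[1],.16],-97,hand=.3,n=18)
E
```

```text
[0.52639575 0.15730129 0.0475497 ]
at [ 0.4572 -0.3263  0.1791] -96.7 t 39.55 w 0.494 F [ 0.2  0.  -1.2] toolz [-0.079 -0.022]
n 18 total tool cm [-48.84  -0.93   0.32] twist 0.3
[-2.71, -0.05, 0.02, np.float64(0.0), 0.3]
[-2.71, -0.05, 0.02, np.float64(0.0), 0.3]
[-2.71, -0.05, 0.02, np.float64(0.0), 0.3]
[-2.71, -0.05, 0.02, np.float64(0.0), 0.3]
[-2.71, -0.05, 0.02, np.float64(0.0), 0.3]
[-2.71, -0.05, 0.02, np.float64(0.0), 0.3]
[-2.71, -0.05, 0.02, np.float64(0.0), 0.3]
[-2.71, -0.05, 0.02, np.float64(0.0), 0.3]
[-2.71, -0.05, 0.02, np.float64(0.0), 0.3]
[-2.71, -0.05, 0.02, np.float64(0.0), 0.3]
[-2.71, -0.04, 0.02, np.float64(0.0), 0.3]
[-2.71, -0.04, 0.02, np.float64(0.0), 0.3]
[-2.71, -0.04, 0.02, np.float64(0.0), 0.3]
[-2.71, -0.04, 0.02, np.float64(0.0), 0.3]
[-2.71, -0.04, 0.02, np.float64(0.0), 0.3]
[-2.71, -0.04, 0.02, np.float64(0.0), 0.3]
[-2.71, -0.04, 0.02, np.float64(0.0), 0.3]
[-2.71, -0.04, 0.02, np.float64(0.0), 0.3]
```

Emit:
apply_moves(increments=[-2,0,0,0,0.3,-2.8,0,0,0,0.3,-2.8,0,0,0,0.3,-2.8,0,0,0,0.3,-2.8,0,0,0,0.3,-2.8,0,0,0,0.3,-2.8,0,0,0,0.3,-2.8,0,0,0,0.3])

```text
time: 40.22
tcp_pos: [0.4842, -0.1105, 0.1769]
ee_rot: [-0.659, 0.751, 0.012, -0.037]
ft_force: [1.0, 1.1, -1.3]
grip_width: 0.494
```

Emit:
apply_moves(increments=[-2.8,0,0,0,0.3,-2.8,0,0,0,0.3,-2.8,0,0,0,0.3,-2.8,0,0,0,0.3,-2.8,0,0,0,0.3,-2.8,0,0,0,0.3,-2.8,0,0,0,0.3,-2.8,0,0,0,0.3])

```text
time: 40.88
tcp_pos: [0.5104, 0.1231, 0.1672]
ee_rot: [-0.659, 0.751, 0.013, -0.038]
ft_force: [0.4, -0.5, -1.7]
grip_width: 0.495
```

Emit:
apply_moves(increments=[-1.5,0,0,0,0.3,0,0,0,0,0.3,0,0,0,0,0.3])

```text
time: 41.13
tcp_pos: [0.5111, 0.1442, 0.1653]
ee_rot: [-0.662, 0.748, 0.015, -0.039]
ft_force: [0.2, -0.2, -0.2]
grip_width: 0.492
```

```bash
python3 - <<'E'
from h import *
go2([.5235,.157,.11],-96.8,hand=.3)
E
```

```text
at [0.5111 0.1442 0.1653] -96.9 t 41.13 w 0.492 F [ 0.2 -0.2 -0.2] toolz [-0.077 -0.029]
n 2 total tool cm [-1.64 -1.47  5.38] twist -0.1
[-0.82, -0.74, 2.69, np.float64(-0.1), 0.3]
[-0.82, -0.74, 2.69, np.float64(-0.1), 0.3]
```

Emit:
apply_moves(increments=[-0.4,-0.3,0.8,0,0.3,-0.5,-0.4,1.2,0,0.3,-0.5,-0.4,1.2,0,0.3,-0.2,-0.3,1.2,0,0.3,0,0,1.2,0,0.3,0,0,0.8,0,0.3,0,0,0,0,0.3,0,0,0,0,0.3], grip_force=10)

```text
time: 41.8
tcp_pos: [0.5221, 0.1513, 0.0897]
ee_rot: [-0.659, 0.751, 0.015, -0.042]
ft_force: [-1.1, -0.0, -1.5]
grip_width: 0.496
```

```bash
cat >> h.py <<'E'
def rows(name,r0,r1,dr,lo=220,hi=420):
    f=cam('wrist'); im=f['pixels']; save(f,name); hsv=cv2.cvtColor(im,cv2.COLOR_RGB2HSV)
    b=(hsv[...,0]>100)&(hsv[...,0]<125)&(hsv[...,1]>120); sh=(hsv[...,1]<40)&(hsv[...,2]>90)
    for r in range(r0,r1,dr):
        o=[]
        for m in (b,sh):
            c=np.where(m[r,lo:hi])[0]+lo; o.append((int(c.min()),int(c.max()),float(c.min()+c.max())/2) if len(c)>5 else None)
        print(r,*o)
E
python3 - <<'E'
from h import *
go2([.5235,.157,.06],-96.8,hand=.3)
rows('w12',100,300,10)
E
```

```text
at [0.5221 0.1513 0.0897] -97.4 t 41.8 w 0.496 F [-1.1 -0.  -1.5] toolz [-0.083 -0.032]
n 2 total tool cm [-0.71 -0.29  2.93] twist -0.6
[-0.35, -0.15, 1.46, np.float64(-0.3), 0.3]
[-0.35, -0.15, 1.46, np.float64(-0.3), 0.3]
100 None (247, 357, 302.0)
110 None (230, 373, 301.5)
120 None (232, 372, 302.0)
130 None (233, 371, 302.0)
140 None (235, 370, 302.5)
150 (255, 346, 300.5) (236, 369, 302.5)
160 (254, 347, 300.5) (238, 368, 303.0)
170 (255, 346, 300.5) (239, 367, 303.0)
180 (257, 345, 301.0) (241, 366, 303.5)
190 (258, 277, 267.5) (242, 365, 303.5)
200 (259, 360, 309.5) (244, 363, 303.5)
210 (261, 361, 311.0) (245, 357, 301.0)
220 (262, 361, 311.5) (247, 260, 253.5)
230 (263, 360, 311.5) (248, 261, 254.5)
240 (276, 360, 318.0) (250, 381, 315.5)
250 (276, 359, 317.5) (249, 386, 317.5)
260 (277, 359, 318.0) (244, 391, 317.5)
270 (277, 358, 317.5) (240, 396, 318.0)
280 (274, 358, 316.0) (235, 400, 317.5)
290 (271, 357, 314.0) (230, 405, 317.5)
```

Emit:
apply_moves(increments=[-0.4,-0.15,0.3,-0.3,0.3,-0.4,-0.15,0.3,-0.3,0.3,-0.1,0,0.2,0,0.3,0,0,0,0,0.3,0,0,0,0,0.3])

```text
time: 42.27
tcp_pos: [0.5277, 0.1606, 0.0826]
ee_rot: [-0.663, 0.747, 0.015, -0.04]
ft_force: [0.1, -0.0, -1.7]
grip_width: 0.493
```

```bash
python3 - <<'E'
from h import *
go2([.5235,.157,.06],-96.8,hand=.3)
rows('w13',130,260,15)
E
```

```text
at [0.5277 0.1606 0.0826] -96.8 t 42.27 w 0.493 F [ 0.1 -0.  -1.7] toolz [-0.079 -0.031]
n 1 total tool cm [0.32 0.2  2.29] twist 0.0
[0.32, 0.2, 2.29, np.float64(0.0), 0.3]
130 None (249, 391, 320.0)
145 None (250, 389, 319.5)
160 (272, 365, 318.5) (252, 387, 319.5)
175 (272, 365, 318.5) (254, 385, 319.5)
190 (273, 363, 318.0) (255, 382, 318.5)
205 (274, 362, 318.0) (257, 380, 318.5)
220 (275, 361, 318.0) (259, 378, 318.5)
235 (276, 360, 318.0) (260, 376, 318.0)
250 (276, 359, 317.5) (249, 386, 317.5)
```

Emit:
apply_moves(increments=[0,0.2,0.4,0,0.3,0,0,0.4,0,0.3,0,0,0.3,0,0.3,0,0,0,0,0.3])

```text
time: 42.65
tcp_pos: [0.5249, 0.1607, 0.0717]
ee_rot: [-0.663, 0.747, 0.014, -0.039]
ft_force: [-0.6, -0.6, -2.1]
grip_width: 0.495
```

Emit:
apply_moves(increments=[0,0,0.25,0,0.3,0,0,0.25,0,0.3,0,0,0.2,0,0.3,0,0,0,0,0.3])

```text
time: 42.98
tcp_pos: [0.5246, 0.1606, 0.0666]
ee_rot: [-0.663, 0.748, 0.014, -0.038]
ft_force: [-1.3, 0.1, -0.1]
grip_width: 0.495
```

```bash
python3 - <<'E'
from h import *
go2([.524,.16,.06],-96.8,hand=.3)
E
```

```text
at [0.5246 0.1606 0.0666] -96.8 t 42.98 w 0.495 F [-1.3  0.1 -0.1] toolz [-0.075 -0.03 ]
n 1 total tool cm [0.04 0.01 0.66] twist 0.0
[0.04, 0.01, 0.66, np.float64(0.0), 0.3]
```

Emit:
apply_moves(increments=[0,0,0.25,0,0.3,0,0,0.25,0,0.3,0,0,0.25,0,0.3,0,0,0.1,0,0.3,0,0,0,0,0.3])

```text
time: 43.4
tcp_pos: [0.5253, 0.1606, 0.0622]
ee_rot: [-0.663, 0.748, 0.013, -0.036]
ft_force: [-0.8, -0.4, -0.2]
grip_width: 0.496
```

Emit:
apply_moves(increments=[0,0.2,0.2,0,0.3,0,0.2,0.1,0,0.3,0,0,0,0,0.3])

```text
time: 43.65
tcp_pos: [0.5252, 0.1606, 0.0613]
ee_rot: [-0.663, 0.748, 0.009, -0.032]
ft_force: [-1.5, -0.8, 0.1]
grip_width: 0.495
```

Emit:
apply_moves(increments=[0,0.25,0.1,0,0.3,0,0.25,0.1,0,0.3,0,0,0,0,0.3])

```text
time: 43.9
tcp_pos: [0.525, 0.1605, 0.0612]
ee_rot: [-0.663, 0.748, 0.005, -0.027]
ft_force: [-0.1, -0.6, -1.3]
grip_width: 0.496
```

```bash
python3 - <<'E'
from h import *
go2([.524,.16,.06],-96.8,hand=.3)
rows('w14',120,340,15)
E
```

```text
at [0.525  0.1605 0.0612] -96.9 t 43.9 w 0.496 F [-0.1 -0.6 -1.3] toolz [-0.047 -0.029]
n 1 total tool cm [0.05 0.09 0.13] twist -0.1
[0.05, 0.09, 0.13, np.float64(-0.1), 0.3]
120 None (241, 402, 321.5)
135 None (242, 399, 320.5)
150 None (244, 397, 320.5)
165 (267, 371, 319.0) (246, 394, 320.0)
180 (267, 371, 319.0) (248, 392, 320.0)
195 (268, 369, 318.5) (250, 390, 320.0)
210 (270, 368, 319.0) (251, 387, 319.0)
225 (271, 366, 318.5) (253, 385, 319.0)
240 (275, 361, 318.0) (255, 383, 319.0)
255 (276, 359, 317.5) (247, 388, 317.5)
270 (276, 359, 317.5) (240, 396, 318.0)
285 (273, 362, 317.5) (233, 403, 318.0)
300 (269, 366, 317.5) (226, 410, 318.0)
315 (265, 370, 317.5) (226, 409, 317.5)
330 (267, 335, 301.0) (227, 408, 317.5)
```

Emit:
apply_moves(increments=[0,0,0,0,0.7,0,0,0,0,0.7,0,0,0,0,0.7,0,0,0,0,0.7])

```text
time: 44.28
tcp_pos: [0.5212, 0.1608, 0.0578]
ee_rot: [-0.663, 0.748, 0.008, -0.031]
ft_force: [0.4, 0.1, -0.2]
grip_width: 0.695
```

Emit:
apply_moves(increments=[0,0,-1,0,0.7,0,0,-2,0,0.7,0,-0.5,-2,0,0.8,0,-0.5,-2,0,0.9,0,0,-2,0,1,0,0,-1,0,1,0,0,0,0,1])

```text
time: 44.87
tcp_pos: [0.5341, 0.1628, 0.1601]
ee_rot: [-0.663, 0.748, 0.011, -0.036]
ft_force: [0.3, -0.3, -1.1]
grip_width: 0.992
```

```bash
python3 - <<'E'
from h import *
f=cam('wrist'); save(f,'w15'); np.save('w15.npy',f['pose']); S=np.load('Sb.npy'); im=f['pixels']
print(proj(f,shelf2w(S,[[0,0,.018],[0,0,.036],[0,0,.046]])).round(1).tolist())
for c in (295,): print([(r,int(im[r,c].astype(int).sum())) for r in range(222,290,2)])
go2([.45,.37,.15],-75.2,n=9)
E
```

```text
[[319.1, 231.9], [319.9, 244.9], [320.4, 252.7]]
[(222, 404), (224, 405), (226, 408), (228, 404), (230, 404), (232, 403), (234, 403), (236, 392), (238, 336), (240, 329), (242, 367), (244, 232), (246, 219), (248, 229), (250, 239), (252, 363), (254, 403), (256, 188), (258, 212), (260, 303), (262, 418), (264, 421), (266, 418), (268, 424), (270, 394), (272, 393), (274, 228), (276, 341), (278, 337), (280, 338), (282, 338), (284, 338), (286, 338), (288, 338)]
at [0.5338 0.1627 0.1592] -96.8 t 44.92 w 0.995 F [-0.7  0.8  0.6] toolz [-0.069 -0.031]
n 9 total tool cm [-19.61  10.74   0.86] twist -21.6
[-2.18, 1.19, 0.1, np.float64(-2.4), 1]
[-2.23, 1.1, 0.1, np.float64(-2.4), 1]
[-2.27, 1.01, 0.1, np.float64(-2.4), 1]
[-2.31, 0.91, 0.1, np.float64(-2.4), 1]
[-2.35, 0.81, 0.1, np.float64(-2.4), 1]
[-2.38, 0.71, 0.1, np.float64(-2.4), 1]
[-2.41, 0.61, 0.1, np.float64(-2.4), 1]
[-2.43, 0.51, 0.1, np.float64(-2.4), 1]
[-2.45, 0.41, 0.1, np.float64(-2.4), 1]
```

Emit:
apply_moves(increments=[-1.5,0.9,0,-1.8,1,-2.2,1.1,0,-2.4,1,-2.3,1,0,-2.4,1,-2.3,0.9,0,-2.4,1,-2.3,0.8,0,-2.4,1,-2.4,0.7,0,-2.4,1,-2.4,0.6,0,-2.4,1,-2.4,0.5,0,-2.4,1])

```text
time: 45.58
tcp_pos: [0.4571, 0.3395, 0.1469]
ee_rot: [0.776, -0.629, -0.021, 0.042]
ft_force: [0.2, -0.2, 0.1]
grip_width: 1.0
```

Emit:
apply_moves(increments=[-1.8,0.4,0,-1.8,1,-0.9,0.2,0,-1,1,0,0,0,0,1,0,0,0,0,1])

```text
time: 45.92
tcp_pos: [0.439, 0.3678, 0.1405]
ee_rot: [0.794, -0.605, -0.024, 0.047]
ft_force: [0.8, 0.6, -0.6]
grip_width: 0.999
```

```bash
python3 - <<'E'
from h import *
f=cam('wrist'); rect(f,'blue_small',z=.018)
go2([.4628,.3736,.05],-75.2)
E
```

```text
blue_small 0.64 c 0.4619 0.3749 size 56.9 36.5 long axis deg 15.1 [293, 122, 335, 184]
at [0.4396 0.3673 0.1408] -74.6 t 46.02 w 1.001 F [0.3 0.  0.1] toolz [-0.095 -0.045]
n 4 total tool cm [-0.16 -3.34  8.78] twist 0.6
[-0.04, -0.83, 2.2, np.float64(0.1), 1]
[-0.04, -0.83, 2.2, np.float64(0.1), 1]
[-0.04, -0.83, 2.2, np.float64(0.1), 1]
[-0.05, -0.83, 2.2, np.float64(0.1), 1]
```

Emit:
apply_moves(increments=[0,-0.6,1.4,0.2,1,-0.1,-0.8,1.8,0.2,1,0,-0.8,2,0,1,0,-0.7,1.8,0,1,0,-0.4,1.2,0,1,0,0,0.5,0,1,0,0,0,0,1,0,0,0,0,1])

```text
time: 46.68
tcp_pos: [0.4703, 0.3655, 0.0507]
ee_rot: [0.787, -0.615, -0.022, 0.044]
ft_force: [0.6, 0.4, -0.5]
grip_width: 0.999
```

```bash
python3 - <<'E'
from h import *
f=cam('wrist'); rect(f,'blue_small',z=.018)
go2([.4622,.3742,.013],-75,n=1)
E
```

```text
blue_small 0.68 c 0.4635 0.3753 size 60.5 36.2 long axis deg 14.7 [272, 191, 328, 272]
at [0.4705 0.366  0.0515] -75.9 t 46.78 w 0.995 F [-0.6  0.6  0.3] toolz [-0.088 -0.042]
n 1 total tool cm [-1.07  0.24  3.87] twist -0.9
[-1.07, 0.24, 3.87, np.float64(-0.9), 1]
```

Emit:
apply_moves(increments=[-0.5,0.1,0.3,-0.4,1,-0.45,0.1,0.5,-0.4,1,-0.1,0,0.5,0,1,0,0,0.5,0,1,0,0,0.3,0,1,0,0,0,0,1,0,0,0,0,1])

```text
time: 47.37
tcp_pos: [0.4642, 0.3781, 0.0325]
ee_rot: [0.793, -0.607, -0.021, 0.04]
ft_force: [0.1, -0.1, 1.0]
grip_width: 0.999
```

```bash
python3 - <<'E'
from h import *
f=cam('wrist'); rect(f,'blue_small',z=.018)
go2([.463,.375,.013],-75.3,n=1)
E
```

```text
blue_small 0.58 c 0.4635 0.3753 size 62.0 37.1 long axis deg 13.6 [293, 195, 355, 286]
at [0.4644 0.378  0.0327] -74.9 t 47.47 w 1.0 F [-0.5  0.6  0.8] toolz [-0.082 -0.038]
n 1 total tool cm [0.22 0.03 1.98] twist 0.4
[0.22, 0.03, 1.98, np.float64(0.4), 1]
```

Emit:
apply_moves(increments=[0.2,0,0.4,0.4,0.9,0,0,0.5,0,0.9,0,0,0.5,0,0.8,0,0,0.3,0,0.7,0,0,0.15,0,0.6,0,0,0,0,0.6])

```text
time: 47.97
tcp_pos: [0.4638, 0.3747, 0.0125]
ee_rot: [0.79, -0.611, -0.021, 0.04]
ft_force: [1.0, 0.1, 0.1]
grip_width: 0.653
```

Emit:
apply_moves(increments=[0,0,0,0,0.4,0,0,0,0,0.25,0,0,0,0,0.2,0,0,0,0,0.2,0,0,0,0,0.2,0,0,0,0,0.2,0,0,0,0,0.2,0,0,0,0,0.2], grip_force=15)

```text
time: 48.63
tcp_pos: [0.4639, 0.3746, 0.0124]
ee_rot: [0.79, -0.611, -0.02, 0.04]
ft_force: [1.0, 0.7, -0.4]
grip_width: 0.388
```

Emit:
apply_moves(increments=[0,0,0,0,0.2])

```text
time: 48.72
tcp_pos: [0.4639, 0.3746, 0.0124]
ee_rot: [0.79, -0.611, -0.02, 0.04]
ft_force: [-0.2, -0.5, -1.0]
grip_width: 0.387
```

Emit:
apply_moves(increments=[0,0,-1,0,0.2,0,0,-2,0,0.2,0,0,-2.5,0,0.2,0,0,-2.5,0,0.2,0,0,-2.5,0,0.2,0,0,-2.5,0,0.2,0,0,-2,0,0.2,0,0,-1,0,0.2])

```text
time: 49.38
tcp_pos: [0.4747, 0.3794, 0.1774]
ee_rot: [0.79, -0.611, -0.022, 0.045]
ft_force: [0.2, -0.3, -0.3]
grip_width: 0.384
```

```bash
python3 - <<'E'
from h import *
S=np.load('Sb.npy'); T=shelf2w(S,[[.033,.0015,.036]])[0]; print(T)
go2([T[0]-.003,.1605,.15],-96.8,hand=.2,n=9)
E
```

```text
[0.51573896 0.16007416 0.0632737 ]
at [0.4747 0.3794 0.1774] -75.3 t 49.38 w 0.384 F [ 0.2 -0.3 -0.3] toolz [-0.09  -0.044]
n 9 total tool cm [22.08  1.53  3.35] twist 21.5
[2.45, 0.17, 0.37, np.float64(2.4), 0.2]
[2.46, 0.07, 0.37, np.float64(2.4), 0.2]
[2.46, -0.03, 0.37, np.float64(2.4), 0.2]
[2.46, -0.14, 0.37, np.float64(2.4), 0.2]
[2.45, -0.24, 0.37, np.float64(2.4), 0.2]
[2.44, -0.34, 0.37, np.float64(2.4), 0.2]
[2.42, -0.44, 0.37, np.float64(2.4), 0.2]
[2.4, -0.54, 0.37, np.float64(2.4), 0.2]
[2.37, -0.64, 0.37, np.float64(2.4), 0.2]
```

Emit:
apply_moves(increments=[1.8,0.2,0.2,1.8,0.2,2.5,0.1,0.3,2.4,0.2,2.5,0,0.3,2.4,0.2,2.5,-0.1,0.3,2.4,0.2,2.4,-0.2,0.3,2.4,0.2,2.4,-0.3,0.3,2.4,0.2,2.4,-0.4,0.3,2.4,0.2,2.4,-0.5,0.3,2.4,0.2])

```text
time: 50.05
tcp_pos: [0.5073, 0.1907, 0.1655]
ee_rot: [-0.68, 0.732, 0.014, -0.042]
ft_force: [1.1, 0.1, -1.2]
grip_width: 0.388
```

Emit:
apply_moves(increments=[1.7,-0.5,0.2,1.8,0.2,0.8,-0.2,0,1,0.2,0,0,0,0,0.2,0,0,0,0,0.2])

```text
time: 50.38
tcp_pos: [0.5115, 0.1594, 0.1631]
ee_rot: [-0.658, 0.752, 0.013, -0.043]
ft_force: [-0.1, 1.0, -0.5]
grip_width: 0.389
```

```bash
python3 - <<'E'
from h import *
go2([.515,.1605,.1],-96.8,hand=.2,n=4)
rows('w16',60,330,15)
E
```

```text
at [0.5115 0.1594 0.1631] -97.5 t 50.38 w 0.389 F [-0.1  1.  -0.5] toolz [-0.083 -0.037]
n 4 total tool cm [-0.46 -0.82  6.26] twist -0.7
[-0.11, -0.2, 1.56, np.float64(-0.2), 0.2]
[-0.11, -0.21, 1.56, np.float64(-0.2), 0.2]
[-0.11, -0.21, 1.56, np.float64(-0.2), 0.2]
[-0.11, -0.21, 1.56, np.float64(-0.2), 0.2]
60 None None
75 None (265, 351, 308.0)
90 None (256, 363, 309.5)
105 None (257, 361, 309.0)
120 (273, 343, 308.0) (259, 360, 309.5)
135 (275, 342, 308.5) (260, 359, 309.5)
150 (276, 342, 309.0) (262, 358, 310.0)
165 (277, 341, 309.0) (263, 356, 309.5)
180 (278, 340, 309.0) (265, 355, 310.0)
195 (279, 344, 311.5) (266, 354, 310.0)
210 (274, 283, 278.5) (284, 352, 318.0)
225 (273, 352, 312.5) None
240 (284, 351, 317.5) (264, 372, 318.0)
255 (285, 350, 317.5) (257, 378, 317.5)
270 (285, 350, 317.5) (251, 419, 335.0)
285 (283, 349, 316.0) (245, 419, 332.0)
300 (287, 348, 317.5) (243, 392, 317.5)
315 None (244, 391, 317.5)
```

Emit:
apply_moves(increments=[-0.35,-0.3,0.8,-0.3,0.2,-0.35,-0.3,1.2,-0.4,0.2,0,-0.2,1.2,0,0.2,0,0,1.2,0,0.2,0,0,1,0,0.2,0,0,0.5,0,0.2,0,0,0,0,0.2,0,0,0,0,0.2], grip_force=10)

```text
time: 51.1
tcp_pos: [0.5143, 0.1719, 0.0954]
ee_rot: [-0.668, 0.743, 0.015, -0.044]
ft_force: [0.1, -0.1, -1.0]
grip_width: 0.386
```

```bash
python3 - <<'E'
from h import *
go2([.513,.1605,.085],-96.8,hand=.2,n=4)
rows('w17',100,300,12)
E
```

```text
at [0.5143 0.1719 0.0954] -95.9 t 51.1 w 0.386 F [ 0.1 -0.1 -1. ] toolz [-0.085 -0.036]
n 4 total tool cm [ 1.1  -0.08  1.09] twist 0.9
[0.28, -0.02, 0.27, np.float64(0.2), 0.2]
[0.28, -0.02, 0.27, np.float64(0.2), 0.2]
[0.28, -0.02, 0.27, np.float64(0.2), 0.2]
[0.28, -0.02, 0.27, np.float64(0.2), 0.2]
100 None (267, 406, 336.5)
112 None (268, 403, 335.5)
124 None (268, 401, 334.5)
136 (289, 381, 335.0) (269, 399, 334.0)
148 (289, 379, 334.0) (270, 397, 333.5)
160 (289, 377, 333.0) (270, 395, 332.5)
172 (290, 375, 332.5) (271, 393, 332.0)
184 (290, 373, 331.5) (272, 390, 331.0)
196 (290, 372, 331.0) (273, 387, 330.0)
208 (353, 370, 361.5) (273, 385, 329.0)
220 (285, 368, 326.5) (274, 383, 328.5)
232 (284, 373, 328.5) (289, 347, 318.0)
244 (285, 376, 330.5) (261, 373, 317.0)
256 (285, 350, 317.5) (257, 378, 317.5)
268 (285, 350, 317.5) (252, 384, 318.0)
280 (285, 349, 317.0) (247, 389, 318.0)
292 (281, 349, 315.0) (242, 394, 318.0)
```

Emit:
apply_moves(increments=[0.4,0,0,0.5,0.2,0.3,0,0,0.4,0.2,0,0,0,0,0.2,0,0,0,0,0.2])

```text
time: 51.48
tcp_pos: [0.515, 0.1645, 0.0981]
ee_rot: [-0.662, 0.748, 0.014, -0.042]
ft_force: [0.0, -0.2, -1.0]
grip_width: 0.389
```

```bash
python3 - <<'E'
from h import *
go2([.513,.1605,.085],-96.8,hand=.2,n=4)
rows('w18',130,270,12)
E
```

```text
at [0.515  0.1645 0.0981] -96.9 t 51.48 w 0.389 F [ 0.  -0.2 -1. ] toolz [-0.081 -0.035]
n 4 total tool cm [0.36 0.05 1.34] twist -0.1
[0.09, 0.01, 0.33, np.float64(-0.0), 0.2]
[0.09, 0.01, 0.33, np.float64(-0.0), 0.2]
[0.09, 0.01, 0.33, np.float64(-0.0), 0.2]
[0.09, 0.01, 0.33, np.float64(-0.0), 0.2]
130 (276, 364, 320.0) (256, 386, 321.0)
142 (276, 365, 320.5) (257, 385, 321.0)
154 (276, 364, 320.0) (259, 383, 321.0)
166 (277, 363, 320.0) (260, 382, 321.0)
178 (278, 362, 320.0) (261, 379, 320.0)
190 (279, 360, 319.5) (262, 378, 320.0)
202 (280, 359, 319.5) (264, 376, 320.0)
214 (281, 358, 319.5) (265, 374, 319.5)
226 (282, 357, 319.5) (266, 373, 319.5)
238 (285, 351, 318.0) (269, 367, 318.0)
250 (285, 350, 317.5) (259, 376, 317.5)
262 (285, 350, 317.5) (254, 381, 317.5)
```

Emit:
apply_moves(increments=[0.15,-0.25,0.3,0,0.2,0,0,0.4,0,0.2,0,0,0.2,0,0.2,0,0,0,0,0.2])

```text
time: 51.87
tcp_pos: [0.5176, 0.162, 0.0894]
ee_rot: [-0.662, 0.749, 0.013, -0.041]
ft_force: [0.8, -1.1, -1.5]
grip_width: 0.387
```

Emit:
apply_moves(increments=[0,0,0.25,0,0.2,0,0,0.25,0,0.2,0,0,0,0,0.2])

```text
time: 52.12
tcp_pos: [0.5168, 0.1618, 0.0833]
ee_rot: [-0.662, 0.749, 0.014, -0.041]
ft_force: [0.0, 0.8, -0.7]
grip_width: 0.389
```

```bash
python3 - <<'E'
from h import *
go2([.515,.1625,.075],-96.8,hand=.2,n=1)
E
```

```text
at [0.5168 0.1618 0.0833] -97.0 t 52.12 w 0.389 F [ 0.   0.8 -0.7] toolz [-0.08  -0.034]
n 1 total tool cm [-0.09  0.13  0.84] twist -0.2
[-0.09, 0.13, 0.84, np.float64(-0.2), 0.2]
```

Emit:
apply_moves(increments=[0,0,0.25,0,0.2,0,0,0.25,0,0.2,0,0,0.25,0,0.2,0,0,0.15,0,0.2,0,0,0,0,0.2])

```text
time: 52.53
tcp_pos: [0.5166, 0.1616, 0.0767]
ee_rot: [-0.662, 0.749, 0.013, -0.04]
ft_force: [-0.6, 0.6, 0.9]
grip_width: 0.39
```

Emit:
apply_moves(increments=[0,0.2,0.15,0,0.2,0,0.2,0.1,0,0.2,0,0,0,0,0.2])

```text
time: 52.78
tcp_pos: [0.5146, 0.1621, 0.076]
ee_rot: [-0.662, 0.749, 0.011, -0.038]
ft_force: [0.0, 0.3, 0.5]
grip_width: 0.388
```

```bash
python3 - <<'E'
from h import *
go2([.515,.1625,.075],-96.8,hand=.2,n=1)
f=cam('wrist'); save(f,'w19')
cv2.imwrite('pics/w19c.png',cv2.resize(f['pixels'][100:350,220:420,::-1],None,fx=2.4,fy=2.4,interpolation=cv2.INTER_NEAREST))
E
```

```text
at [0.5146 0.1621 0.076 ] -97.0 t 52.78 w 0.388 F [0.  0.3 0.5] toolz [-0.071 -0.033]
n 1 total tool cm [-0.05 -0.04  0.1 ] twist -0.2
[-0.05, -0.04, 0.1, np.float64(-0.2), 0.2]
```

View pics/w19c.png

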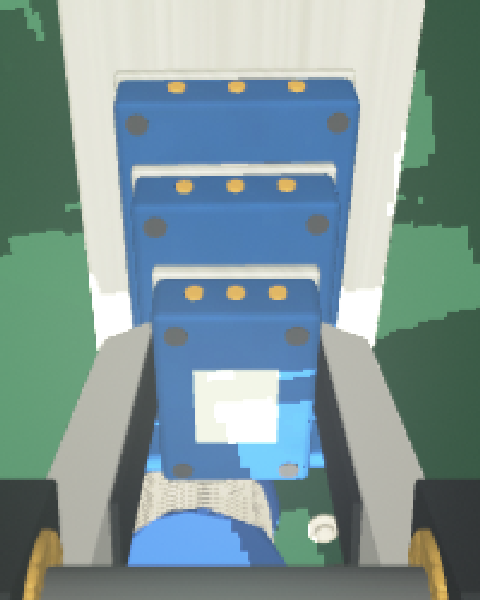

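Emit:
apply_moves(increments=[0,0.25,0.1,0,0.2,0,0.25,0.1,0,0.2,0,0,0,0,0.2])

```text
time: 53.08
tcp_pos: [0.5144, 0.162, 0.0762]
ee_rot: [-0.661, 0.749, 0.006, -0.033]
ft_force: [-0.2, 0.5, -1.1]
grip_width: 0.387
```

Emit:
apply_moves(increments=[0,0.25,0.1,0,0.2,0,0.25,0.1,0,0.2,0,0,0,0,0.2])

```text
time: 53.33
tcp_pos: [0.5141, 0.162, 0.0763]
ee_rot: [-0.661, 0.75, 0.002, -0.028]
ft_force: [0.3, 0.1, -0.9]
grip_width: 0.386
```

Stopped against the backstop. Release and retreat.

Emit:
apply_moves(increments=[0,0,0,0,0.6,0,0,0,0,0.6,0,0,0,0,0.6,0,0,0,0,0.6])

```text
time: 53.67
tcp_pos: [0.5098, 0.1623, 0.0734]
ee_rot: [-0.661, 0.749, 0.005, -0.032]
ft_force: [-0.1, 0.3, -0.4]
grip_width: 0.595
```

Emit:
apply_moves(increments=[0,0,-1,0,0.6,0,0,-2,0,0.6,0,-0.5,-2,0,0.8,0,-0.5,-2,0,0.9,0,0,-2,0,1,0,0,-2,0,1,0,0,-1,0,1])

```text
time: 54.25
tcp_pos: [0.5222, 0.1654, 0.1942]
ee_rot: [-0.662, 0.749, 0.01, -0.039]
ft_force: [1.3, 0.5, 0.7]
grip_width: 0.915
```

Emit:
apply_moves(increments=[2,1,-1,0,1,3,1.2,-1,0,1,3,1.2,-1,0,1,2.5,1,-1,0,1,1.5,0.8,-0.5,0,1,0,0,0,0,1,0,0,0,0,1])

```text
time: 54.83
tcp_pos: [0.4575, 0.052, 0.2543]
ee_rot: [-0.663, 0.748, 0.009, -0.037]
ft_force: [-0.4, -0.2, 0.3]
grip_width: 0.996
```

```bash
python3 - <<'E'
from h import *
go2([.5,0,.25],-95,n=1)
f=cam('wrist'); save(f,'w20'); g=cam('side')
a=f['pixels'][0:300]; b=cv2.resize(g['pixels'][170:270,270:483],(640,300),interpolation=cv2.INTER_CUBIC)
cv2.imwrite('pics/w20c.png',np.vstack([a,b])[:,:,::-1])
E
```

```text
at [0.4575 0.052  0.2543] -96.8 t 54.83 w 0.996 F [-0.4 -0.2  0.3] toolz [-0.068 -0.036]
n 1 total tool cm [ 4.64 -4.87  0.33] twist -1.8
[4.64, -4.87, 0.33, np.float64(-1.8), 1]
```

View pics/w20c.png

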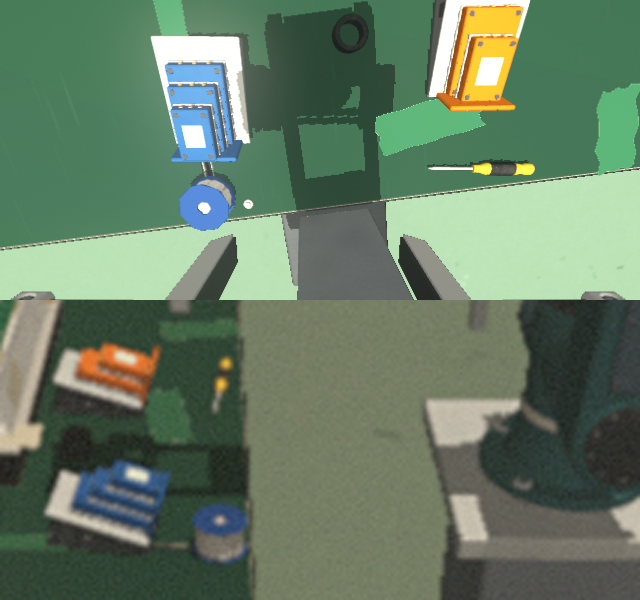

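```bash
python3 -c "
from workcell import robot
print(robot.job_done())"
```

```text
the job is handed in; nothing more can be done
None
```

All five modules are stacked and the job is handed in, at about 55 s of the 115 s allowed. The blue rack holds large, medium, small from bottom to top; the orange rack holds large with small on top.

**Last checks:** the final wrist and side pictures show both stacks flat, square and with their lower ends at the backstops. The screwdriver, reel and loupe look undisturbed, and the gripper was well clear.
- **Blue centring:** each blue module came out within about 1 mm of mid-shelf while it was being placed.
- **Orange centring:** the orange modules sit about 1.5 mm off mid-shelf, to the robot's right.
- **Against the backstops:** each module was pushed down the slope until it stopped moving. The pictures put the lower ends of the blue large and medium within about 1 mm of the backstop. The orange pair may have a 1–2 mm gap, which is about the limit of the calibration. I did not measure the gap for the blue small after releasing it.

**What went wrong:** on the first try at the orange small module I lifted before the fingers had closed, and it moved about 1 cm on the bench. I located it again and regrasped it. The tool also tilted by up to about 5° during moves, which I allowed for. I viewed 14 pictures, the whole budget.

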